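# Load creamer tins onto a spring scale up to the mark

### The arm

A 7-joint arm with a two-finger parallel gripper is mounted at the origin on a cart in front of the work surface, level with it; the furniture and walls round the work are solid. World frame = base frame: x ahead of the robot, y to its left, z up, the work surface at z = 0. Lengths are in mm, angles in rad, forces in N, time in s.
With the tool pointing down it reaches from about 400 to 850 mm from the base axis. Payload 4.5 kg.
Tool frame: the origin (TCP) lies midway between the tips of the shut fingers; the grasp point (between the pads) lies 19 mm behind it (grip_depth is the distance from the TCP to the grasp point, in mm); z points along the fingers, y is the direction in which the jaws open and shut (so a half turn about z gives the same grasp; the last joint's range is limited). The gripper opens to 88 mm and grips with 3 to 60 N. Pads are 18 mm wide; open, the fingers measure 123 mm over their backs; the gripper's body (75 mm by 187 mm) begins 45 mm behind the grasp point.
Start: joints at [1.341, 0.689, -0.195, 1.565, 0.157, 0.902, -0.215], TCP at [162.998, -603.395, 238.743] pointing down, gripper open.
Joint ranges: [-3.01, 3.01], [-0.46, 2.08], [-1.47, 1.51], [0.13, 2.56], [-1, 4.14], [0.04, 2.09], [-2.66, 2.66]. Speed limits (rad/s): [2.57, 2.57, 3.14, 3.14, 3.14, 3.14, 3.14].

### API

Orientations are given as a unit quaternion [x, y, z, w].
In Python, from cell import get_state, read_camera, job_done, grip_depth gives the robot as it stands.
- The arm moves only by the tool apply_moves, never from a script. Its argument "commands" is a list of rows, each a list of 7 numbers: the turn, a rotation vector about the tool's x, y, z in degrees, then the shift along the tool's x, y, z in m, then the finger opening in m, from 0 to 0.0881. In form: [[wx, wy, wz, x, y, z, claw], ...]. A call has 1 to 8 rows; each row is the pose to reach, as a shift and turn from the pose commanded when the call began, along the tool's axes at that moment; what a row does not reach only later rows make up. A row lasts 1/12 s, in which the tool goes at most 41.7 mm and 7.16 degrees, less where a joint would pass 70% of its speed; a pose out of reach is approached as far as the arm can. A call with a gripper value outside its range is refused whole. The fingers move at their own pace and stop on an object; "force" is the grip in N (left out, the last holds). Time passes only in rows, so rows that repeat a pose let the fingers close. It gives the time, the measured TCP pose, the force and the opening at its end, in the units of the state.
- get_state(): the state, without advancing time (a new reading comes with each control period).
- read_camera(name): name is "scene" or "top"; returns a dict with "frame" (400x640x3 uint8, red, green, blue), "fovy" (degrees; the focal length in pixels is half the picture's height over the tangent of half this angle, whatever the lens; pixels are square), "cx", "cy" (the principal point, pixels), "origin" and "attitude" of the camera in the world. Camera axes: x right, y up, looking along -z (the intrinsics and any distortion apply to the point x, -y, -z); pixel columns grow to the right and rows downward; lengths in mm; the calibration is good to about 2 mm. A picture is of the moment at which its call begins. There is no depth.
- job_done(): hands the job in, once; it reports no verdict.
The state is a dict: "time": time; "joint_pos": joint angles; "qd": joint speeds; "joint_torque": joint torques, N m; "tcp_pos": TCP position; "eef_rot": TCP orientation; "contact_force": force on the tool from outside, world axes, zero at the start; "torque": the same for the moment, N m; "gripper_width": opening from 0.0 (shut) to 1.0 (fully open).
Only numpy, scipy, OpenCV 4.12 (cv2) and the standard library are available. Lean on these libraries where they do the work, as an engineer would, in place of code of your own. Each camera call takes 0.05 s, during which the arm holds its last target.

### The job

Stock the spring scale with the creamer tins standing to its left, one at a time: press each tin straight down into an empty nest of the pan until the clips give way and it stands fully home on the pan floor, and let go; go on only until the pointer comes to rest between the two thin mark lines of the gauge column. Press with feeling, so that the pointer never gets down to the thick overload line, and do not drop or tip the tins. Leave any tin that is not needed standing on the counter, and leave the other things where they are.

Things in the scene. Friction and masses are not known exactly. Their poses are not given: they have to be found in the camera images.
- tin_1: one of three alike sealed creamer tins, upright: 82 mm tall, body 52 mm across up to 74 mm, lid 55 mm across above that; about 0.21 kg. Origin: centre of its underside; z up
- tin_2: one of three alike sealed creamer tins, upright: 82 mm tall, body 52 mm across up to 74 mm, lid 55 mm across above that; about 0.21 kg. Origin: centre of its underside; z up
- tin_3: one of three alike sealed creamer tins, upright: 82 mm tall, body 52 mm across up to 74 mm, lid 55 mm across above that; about 0.21 kg. Origin: centre of its underside; z up
- nest_1 (a point): nest in one end (far from the gauge column) of the scale's pan; nests are 84 mm apart. Point: centre of the nest on the pan floor, where the middle of a tin's underside must come to rest; moves with the pan. z up, y along the row of nests, x across the pan. 
- nest_2 (a point): nest in the middle of the scale's pan; nests are 84 mm apart. Point: centre of the nest on the pan floor, where the middle of a tin's underside must come to rest; moves with the pan. z up, y along the row of nests, x across the pan. 
- nest_3 (a point): nest in the end next to the gauge column of the scale's pan; nests are 84 mm apart. Point: centre of the nest on the pan floor, where the middle of a tin's underside must come to rest; moves with the pan. z up, y along the row of nests, x across the pan. 
- pan (a joint): how far the sprung pan has sunk, m: 0 top stop, 0.055 bottom stop. Empty it is already between 0.003 and 0.013 (varies); it sinks 0.006 more for each tin on it and 0.003 for each further newton pressed on it. The pan floor is 125 mm above the counter at 0 and sinks with the joint
- pointer (a point): tip of the black pointer at the end of the pan, level with the pan floor; it moves down the white gauge column as the pan sinks
- upper_line (a point): upper of the two thin, long black mark lines on the gauge column, at pan joint 0.0196
- lower_line (a point): lower of the two thin mark lines, 6.5 mm below the upper one, at pan joint 0.0261
- overload_line (a point): thick black overload line low on the gauge column, at pan joint 0.0525; the pointer must never get there (it takes 11 N or more on top of what already stands on a pan that is still above the mark lines)
- scale: spring scale fixed to the counter: white housing 110 x 250 mm, 60 mm tall, above it the steel pan (104 x 266 mm) with a row of three nests, and at the -y end, 157 mm from the middle, a white gauge column 148 mm tall. Origin: middle of its underside; x and y as for the nests
- clip_2_front: one of the clips (front, -x, of the middle nest; origin: that nest's centre). Each nest has two sprung clips, at -x and +x, 20 mm tall, flaring from 46 mm apart low down to 60 at the top, and at -y and +y two fixed lips 6 mm tall, 59 mm apart. A tin just put down rocks on the clips 12 mm too high; they yield at 4.5 to 7 N (tin's 2 N included); 8 N is safe
- blue_mug: bystander: blue mug, 96 mm tall; origin: centre of its underside
- sugar_bowl: bystander: small glass bowl with sugar cubes, 77 mm across, 54 mm tall; origin: centre of its underside
- sugar_shaker: bystander: glass sugar dispenser with chrome spout, 72 mm across, 98 mm tall; origin: centre of its underside
- white_mug: bystander: white mug standing upside down, 70 mm across without its handle, 90 mm tall; origin: centre of its underside

How it is judged (in metres and radians):
On the way, in this order (a step that is already met when the one before it is completed fails the run):
1. a first tin stands fully home in a nest ((((z of tin_1 in the frame of nest_1 between -0.003 and 0.003 m and horizontal distance between tin_1 and nest_1 below 0.007 m) or (z of tin_1 in the frame of nest_2 between -0.003 and 0.003 m and horizontal distance between tin_1 and nest_2 below 0.007 m) or (z of tin_1 in the frame of nest_3 between -0.003 and 0.003 m and horizontal distance between tin_1 and nest_3 below 0.007 m)) or ((z of tin_2 in the frame of nest_1 between -0.003 and 0.003 m and horizontal distance between tin_2 and nest_1 below 0.007 m) or (z of tin_2 in the frame of nest_2 between -0.003 and 0.003 m and horizontal distance between tin_2 and nest_2 below 0.007 m) or (z of tin_2 in the frame of nest_3 between -0.003 and 0.003 m and horizontal distance between tin_2 and nest_3 below 0.007 m)) or ((z of tin_3 in the frame of nest_1 between -0.003 and 0.003 m and horizontal distance between tin_3 and nest_1 below 0.007 m) or (z of tin_3 in the frame of nest_2 between -0.003 and 0.003 m and horizontal distance between tin_3 and nest_2 below 0.007 m) or (z of tin_3 in the frame of nest_3 between -0.003 and 0.003 m and horizontal distance between tin_3 and nest_3 below 0.007 m)))), for 0.2 s.
2. a second tin stands fully home in another nest (((((z of tin_1 in the frame of nest_1 between -0.003 and 0.003 m and horizontal distance between tin_1 and nest_1 below 0.007 m) or (z of tin_1 in the frame of nest_2 between -0.003 and 0.003 m and horizontal distance between tin_1 and nest_2 below 0.007 m) or (z of tin_1 in the frame of nest_3 between -0.003 and 0.003 m and horizontal distance between tin_1 and nest_3 below 0.007 m)) and ((z of tin_2 in the frame of nest_1 between -0.003 and 0.003 m and horizontal distance between tin_2 and nest_1 below 0.007 m) or (z of tin_2 in the frame of nest_2 between -0.003 and 0.003 m and horizontal distance between tin_2 and nest_2 below 0.007 m) or (z of tin_2 in the frame of nest_3 between -0.003 and 0.003 m and horizontal distance between tin_2 and nest_3 below 0.007 m))) or (((z of tin_1 in the frame of nest_1 between -0.003 and 0.003 m and horizontal distance between tin_1 and nest_1 below 0.007 m) or (z of tin_1 in the frame of nest_2 between -0.003 and 0.003 m and horizontal distance between tin_1 and nest_2 below 0.007 m) or (z of tin_1 in the frame of nest_3 between -0.003 and 0.003 m and horizontal distance between tin_1 and nest_3 below 0.007 m)) and ((z of tin_3 in the frame of nest_1 between -0.003 and 0.003 m and horizontal distance between tin_3 and nest_1 below 0.007 m) or (z of tin_3 in the frame of nest_2 between -0.003 and 0.003 m and horizontal distance between tin_3 and nest_2 below 0.007 m) or (z of tin_3 in the frame of nest_3 between -0.003 and 0.003 m and horizontal distance between tin_3 and nest_3 below 0.007 m))) or (((z of tin_2 in the frame of nest_1 between -0.003 and 0.003 m and horizontal distance between tin_2 and nest_1 below 0.007 m) or (z of tin_2 in the frame of nest_2 between -0.003 and 0.003 m and horizontal distance between tin_2 and nest_2 below 0.007 m) or (z of tin_2 in the frame of nest_3 between -0.003 and 0.003 m and horizontal distance between tin_2 and nest_3 below 0.007 m)) and ((z of tin_3 in the frame of nest_1 between -0.003 and 0.003 m and horizontal distance between tin_3 and nest_1 below 0.007 m) or (z of tin_3 in the frame of nest_2 between -0.003 and 0.003 m and horizontal distance between tin_3 and nest_2 below 0.007 m) or (z of tin_3 in the frame of nest_3 between -0.003 and 0.003 m and horizontal distance between tin_3 and nest_3 below 0.007 m))))), for 0.2 s.
At the end, for the whole second after the job is handed in: the pan is at rest with its pointer between the two thin mark lines (pan joint 0.0188 to 0.0265); two or three tins stand fully home in nests (underside within 3 mm of the pan floor and within 7 mm of the nest's centre); a tin that was not needed stands upright on the counter (value of joint pan between 0.0188 and 0.0265 m and velocity of joint pan between -0.01 and 0.01 m/s and (((z of tin_1 in the frame of nest_1 between -0.003 and 0.003 m and horizontal distance between tin_1 and nest_1 below 0.007 m) or (z of tin_1 in the frame of nest_2 between -0.003 and 0.003 m and horizontal distance between tin_1 and nest_2 below 0.007 m) or (z of tin_1 in the frame of nest_3 between -0.003 and 0.003 m and horizontal distance between tin_1 and nest_3 below 0.007 m)) or (height (world z) of tin_1 below 0.006 m and angle between tin_1's own z axis and vertical below 0.1 rad)) and (((z of tin_2 in the frame of nest_1 between -0.003 and 0.003 m and horizontal distance between tin_2 and nest_1 below 0.007 m) or (z of tin_2 in the frame of nest_2 between -0.003 and 0.003 m and horizontal distance between tin_2 and nest_2 below 0.007 m) or (z of tin_2 in the frame of nest_3 between -0.003 and 0.003 m and horizontal distance between tin_2 and nest_3 below 0.007 m)) or (height (world z) of tin_2 below 0.006 m and angle between tin_2's own z axis and vertical below 0.1 rad)) and (((z of tin_3 in the frame of nest_1 between -0.003 and 0.003 m and horizontal distance between tin_3 and nest_1 below 0.007 m) or (z of tin_3 in the frame of nest_2 between -0.003 and 0.003 m and horizontal distance between tin_3 and nest_2 below 0.007 m) or (z of tin_3 in the frame of nest_3 between -0.003 and 0.003 m and horizontal distance between tin_3 and nest_3 below 0.007 m)) or (height (world z) of tin_3 below 0.006 m and angle between tin_3's own z axis and vertical below 0.1 rad)) and ((((z of tin_1 in the frame of nest_1 between -0.003 and 0.003 m and horizontal distance between tin_1 and nest_1 below 0.007 m) or (z of tin_1 in the frame of nest_2 between -0.003 and 0.003 m and horizontal distance between tin_1 and nest_2 below 0.007 m) or (z of tin_1 in the frame of nest_3 between -0.003 and 0.003 m and horizontal distance between tin_1 and nest_3 below 0.007 m)) and ((z of tin_2 in the frame of nest_1 between -0.003 and 0.003 m and horizontal distance between tin_2 and nest_1 below 0.007 m) or (z of tin_2 in the frame of nest_2 between -0.003 and 0.003 m and horizontal distance between tin_2 and nest_2 below 0.007 m) or (z of tin_2 in the frame of nest_3 between -0.003 and 0.003 m and horizontal distance between tin_2 and nest_3 below 0.007 m))) or (((z of tin_1 in the frame of nest_1 between -0.003 and 0.003 m and horizontal distance between tin_1 and nest_1 below 0.007 m) or (z of tin_1 in the frame of nest_2 between -0.003 and 0.003 m and horizontal distance between tin_1 and nest_2 below 0.007 m) or (z of tin_1 in the frame of nest_3 between -0.003 and 0.003 m and horizontal distance between tin_1 and nest_3 below 0.007 m)) and ((z of tin_3 in the frame of nest_1 between -0.003 and 0.003 m and horizontal distance between tin_3 and nest_1 below 0.007 m) or (z of tin_3 in the frame of nest_2 between -0.003 and 0.003 m and horizontal distance between tin_3 and nest_2 below 0.007 m) or (z of tin_3 in the frame of nest_3 between -0.003 and 0.003 m and horizontal distance between tin_3 and nest_3 below 0.007 m))) or (((z of tin_2 in the frame of nest_1 between -0.003 and 0.003 m and horizontal distance between tin_2 and nest_1 below 0.007 m) or (z of tin_2 in the frame of nest_2 between -0.003 and 0.003 m and horizontal distance between tin_2 and nest_2 below 0.007 m) or (z of tin_2 in the frame of nest_3 between -0.003 and 0.003 m and horizontal distance between tin_2 and nest_3 below 0.007 m)) and ((z of tin_3 in the frame of nest_1 between -0.003 and 0.003 m and horizontal distance between tin_3 and nest_1 below 0.007 m) or (z of tin_3 in the frame of nest_2 between -0.003 and 0.003 m and horizontal distance between tin_3 and nest_2 below 0.007 m) or (z of tin_3 in the frame of nest_3 between -0.003 and 0.003 m and horizontal distance between tin_3 and nest_3 below 0.007 m)))) and linear speed of each of tin_1, tin_2, tin_3 below 0.02 m/s); the robot touches nothing.
It fails at once if the pan is pressed down to the overload line (value of joint pan above 0.0525 m).
It fails at once if a tin is tipped over (angle between any of tin_1, tin_2, tin_3's own z axis and vertical above 0.6 rad).
It fails at once if a tin is dropped (moves faster than 0.5 m/s out of the fingers' grasp) ((linear speed of tin_1 above 0.5 m/s and contact force between the fingers and tin_1 below 0.1 N) or (linear speed of tin_2 above 0.5 m/s and contact force between the fingers and tin_2 below 0.1 N) or (linear speed of tin_3 above 0.5 m/s and contact force between the fingers and tin_3 below 0.1 N)).
It fails at once if a bystander is displaced by more than 30 mm (distance of any of blue_mug, sugar_bowl, sugar_shaker, white_mug from where it was at the start of the episode above 0.03 m).
It also fails if it takes over 72 s, if anything falls off the work surface, if the arm or the gripper's body presses on something with over 40 N, if the wrist force passes 120 N, or if a joint passes its speed limit or range.

## Working session

There is one attempt and no reset: what is moved stays moved. The work goes in short steps, Python scripts to look and compute and a tool call to move; the robot and the scene stay as the last step left them, time stands still between calls to the robot, and variables do not carry over. Pictures are saved under pics/ and viewed, and the job is handed in when it is done.

Besides the shell and the picture viewer there is one more tool, called as name(argument=value, ...), one argument or row to a line, values as JSON. apply_moves: Moves the arm, as the interface text tells. Its arguments: {"type":"object","properties":{"commands":{"type":"array","items":{"type":"array","items":{"type":"number"}}},"force":{"type":"number"}},"required":["commands"]}

```bash
mkdir -p pics; ls; python3 - <<'E'
from cell import *
import cv2
print(get_state(), grip_depth)
for n in ("scene","top"):
    c=read_camera(n); f=c.pop("frame"); print(n,c)
    cv2.imwrite(f"pics/{n}0.png",f[:,:,::-1])
E
```

```text
pics
{'time': 0.0, 'joint_pos': array([ 1.34082216,  0.68997685, -0.19452425,  1.56633639,  0.15730363,
        0.90246693, -0.21507499]), 'qd': array([ 0.00122252,  0.00132904, -0.00040838,  0.0007885 , -0.00072397,
        0.00187715, -0.00134167]), 'joint_torque': array([-4.52951062e-04, -5.27564120e+01, -1.26726441e+00, -1.53428417e+01,
       -5.27399895e-02,  6.49827954e-03,  1.85803915e-04]), 'tcp_pos': array([ 162.75087181, -602.79605427,  237.91676696]), 'eef_rot': array([ 9.91307295e-01,  1.31563827e-01, -1.78600292e-04, -8.79599719e-04]), 'contact_force': array([-0.10333988, -0.09822972, -0.64448145]), 'torque': array([0.02634174, 0.04969615, 0.04158224]), 'gripper_width': 1.0026927103522387} 18.700000000000003
scene {'fovy': 55.3257635990722, 'cx': 322.7135928315177, 'cy': 199.72076151295738, 'origin': array([  39.75637086,  580.81302192, 1093.03932776]), 'attitude': array([-0.0966789 ,  0.31500891,  0.89820343, -0.2909522 ])}
top {'fovy': 42.9502569309811, 'cx': 309.67210700182505, 'cy': 202.71053677571004, 'origin': array([ 332.07405831,  -74.02886443, 1828.43322659]), 'attitude': array([-0.03608035,  0.03033206,  0.70841862, -0.70421675])}
```

View pics/scene0.png

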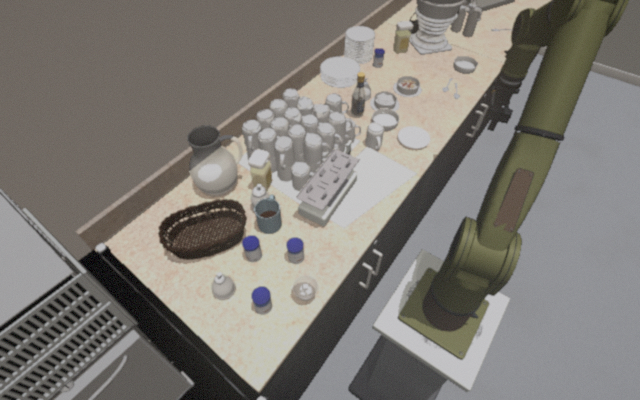

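View pics/top0.png

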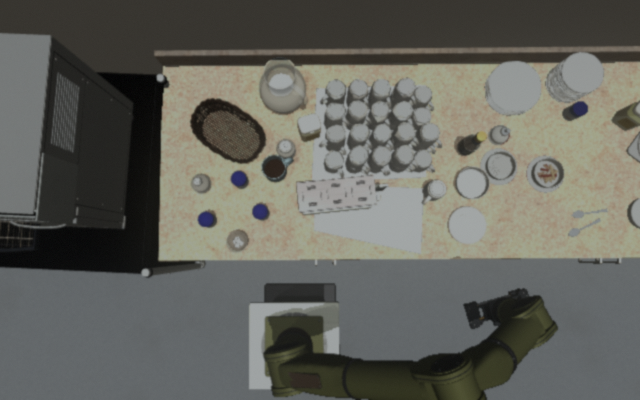

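```bash
cat > h.py <<'E'
from cell import *
import cv2, numpy as np
from scipy.spatial.transform import Rotation as R
def cam(n):
    c=read_camera(n); return c
def setup(c):
    f=200/np.tan(np.radians(c["fovy"])/2)
    return f,c["cx"],c["cy"],np.array(c["origin"]),R.from_quat(c["attitude"])
def ray(c,u,v):
    f,cx,cy,o,r=setup(c)
    return o,r.apply(np.array([(u-cx)/f,-(v-cy)/f,-1]))
def at_z(c,u,v,z):
    o,d=ray(c,u,v); return o+d*(z-o[2])/d[2]
def proj(c,p):
    f,cx,cy,o,r=setup(c)
    q=r.inv().apply(np.asarray(p,float)-o)
    return np.array([cx+f*q[0]/-q[2],cy-f*q[1]/-q[2]]).round(2)
def crop(c,u0,v0,u1,v1,k,fn,marks=()):
    im=c["frame"][v0:v1,u0:u1,::-1]
    im=cv2.resize(im,None,fx=k,fy=k,interpolation=cv2.INTER_CUBIC)
    for p in marks:
        u,v=proj(c,p); cv2.drawMarker(im,(int((u+.5-u0)*k),int((v+.5-v0)*k)),(0,0,255),0,10,1)
    for u in range((u0+9)//10*10,u1,10): cv2.line(im,((u-u0)*k,0),((u-u0)*k,6 if u%50 else 14),(0,255,0),1)
    for v in range((v0+9)//10*10,v1,10): cv2.line(im,(0,(v-v0)*k),(6 if v%50 else 14,(v-v0)*k),(0,255,0),1)
    cv2.imwrite(fn,im)
E
python3 - <<'E'
from h import *
t=cam("top");s=cam("scene")
print([k for k in t])
crop(t,190,160,290,230,8,"pics/t1.png")
crop(t,290,165,390,225,8,"pics/t2.png")
crop(s,205,220,325,310,6,"pics/s1.png")
crop(s,280,140,380,215,8,"pics/s2.png")
for n,c,ps in(("top",t,[(239,179),(206,219),(260,211)]),("scene",s,[(251,243),(261,296),(295,245)])):
    for p in ps: print(n,at_z(c,*p,82).round(1))
E
```

```text
['frame', 'fovy', 'cx', 'cy', 'origin', 'attitude']
top [580.9 184.5  82. ]
top [442.6 297.3  82. ]
top [469.1 111.2  82. ]
scene [580.3 192.8  82. ]
scene [439.1 306.2  82. ]
scene [465.6 118.3  82. ]
```

View pics/t1.png

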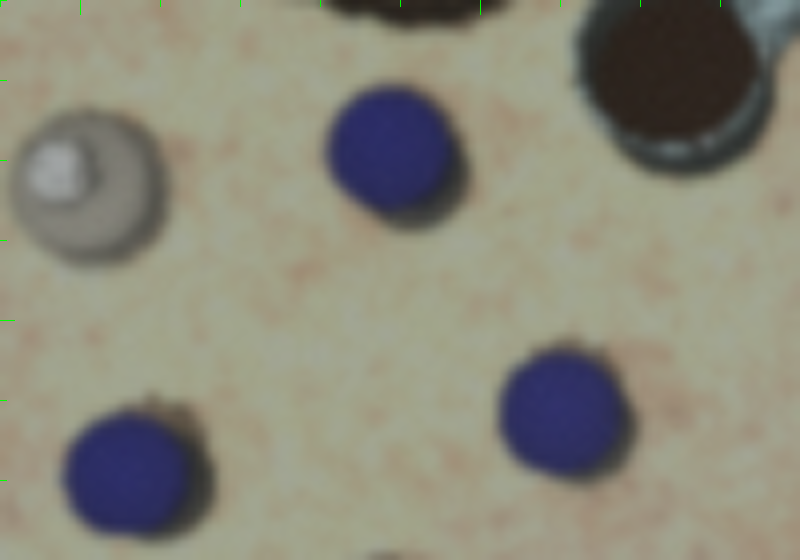

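View pics/t2.png

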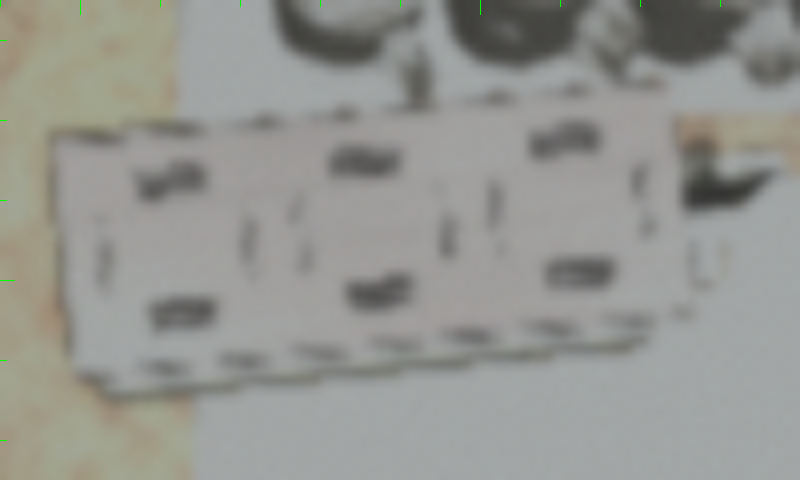

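View pics/s1.png

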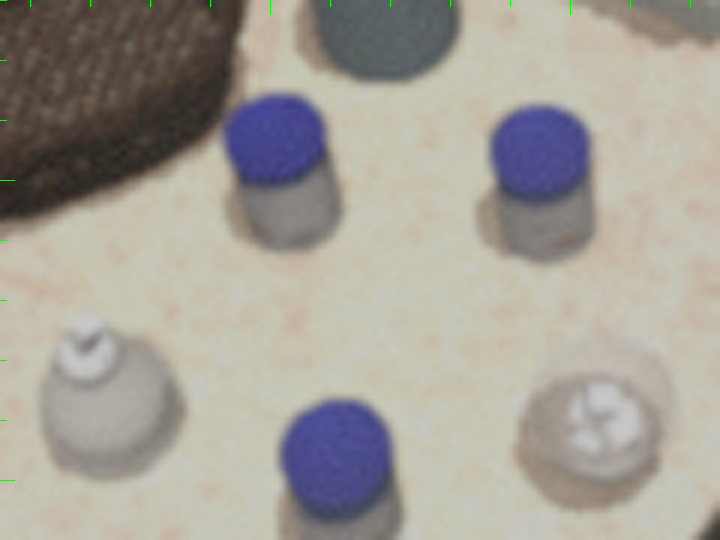

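View pics/s2.png

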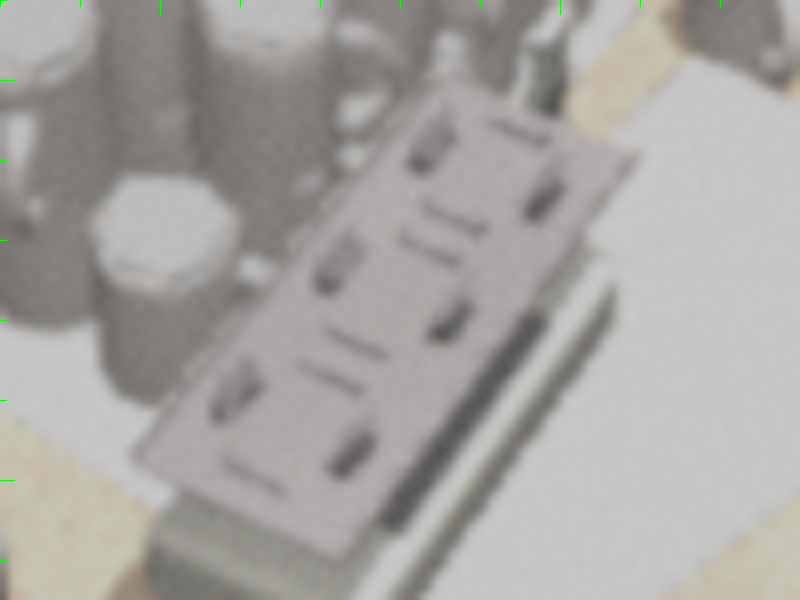

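```bash

python3 - <<'E'
from h import *
t=cam("top");s=cam("scene")
p=get_state()['tcp_pos']
print(p,proj(t,p),proj(s,p),proj(t,[0,0,0]),proj(s,[0,0,0]))
crop(t,450,275,550,345,8,"pics/t3.png",[p])
crop(s,470,40,550,140,6,"pics/s3.png",[p])
E
```

```text
[ 162.92872372 -603.21974513  238.46921444] [486.45 304.91] [491.61 120.36] [293.53 345.47] [443.7  310.81]
```

View pics/t3.png

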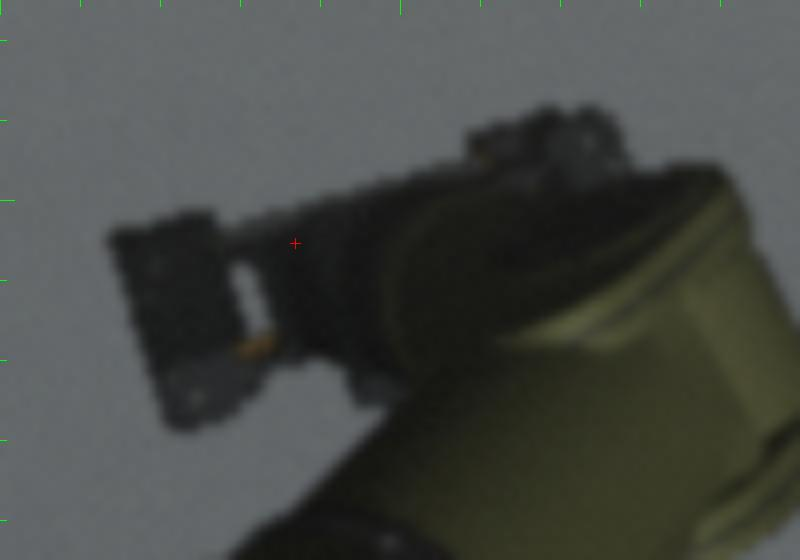

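View pics/s3.png

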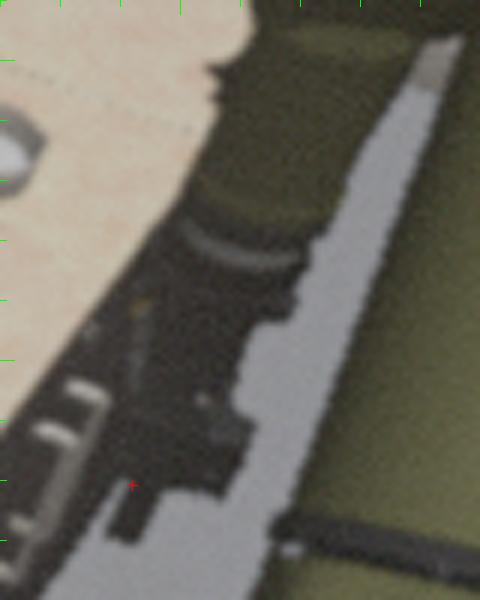

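```bash

python3 - <<'E'
from h import *
t=cam("top");s=cam("scene")
T=[(312.2,195.9),(336.6,193.4),(361.7,190.7)];S=[(316.75,193.1),(329.2,176.7),(340.9,161.9)]
for a,b in zip(T,S):
    for z in (115,125): print(z,at_z(t,*a,z).round(1),at_z(s,*b,z).round(1))
    o,d=ray(t,*a);o2,d2=ray(s,*b)
    A=np.c_[d,-d2];k=np.linalg.lstsq(A,o2-o,rcond=None)[0];print((o+d*k[0]).round(1),(o2+d2*k[1]).round(1))
# table corners
print([ (at_z(t,*a,0).round(0)) for a in ((314,205),(422,250))])
E
```

```text
115 [516.7 -69.2 115. ] [518.1 -67.  115. ]
125 [515.6 -69.3 125. ] [513.2 -60.4 125. ]
[516.9 -69.2 113.2] [518.9 -68.1 113.4]
115 [ 524.7 -152.   115. ] [ 526.8 -151.2  115. ]
125 [ 523.6 -151.5  125. ] [ 521.8 -143.7  125. ]
[ 524.7 -152.   115.2] [ 526.6 -150.9  115.3]
115 [ 533.4 -237.1  115. ] [ 533.8 -233.6  115. ]
125 [ 532.2 -236.2  125. ] [ 528.7 -225.2  125. ]
[ 533.8 -237.5  111.3] [ 535.6 -236.5  111.4]
[array([496., -75.,   0.]), array([ 332., -460.,    0.])]
```

```bash

python3 - <<'E'
from h import *
t=cam("top");s=cam("scene")
T=[(239.1,178.6),(206.0,219.1),(260.6,211.5)];S=[(250.9,243.3),(261.1,295.7),(295.0,245.2)]
for a,b in zip(T,S):
    o,d=ray(t,*a);o2,d2=ray(s,*b)
    A=np.c_[d,-d2];k=np.linalg.lstsq(A,o2-o,rcond=None)[0];print((o+d*k[0]).round(1),(o2+d2*k[1]).round(1), at_z(t,*a,82).round(1), at_z(s,*b,82).round(1))
# fit colour blobs for circle diameters
import cv2
for n,c in(("t",t),("s",s)):
    f=c["frame"].astype(int); m=((f[:,:,2]-f[:,:,0])>35).astype(np.uint8)
    k,l,st,ce=cv2.connectedComponentsWithStats(m)
    for i in range(1,k):
        if st[i,4]>40:print(n,st[i],ce[i].round(2))
E
```

```text
[584.4 186.3  67.3] [587.2 188.4  68. ] [582.3 184.2  82. ] [579.8 193.8  82. ]
[443.1 300.3  67.7] [444.9 301.6  68.1] [442.2 297.3  82. ] [439.4 305.4  82. ]
[468.5 110.6  67.3] [471.2 112.3  67.7] [467.3 109.1  82. ] [465.2 118.9  82. ]
t [232 172  14  14 148] [238.24 178.06]
t [253 205  14  14 149] [259.54 211.31]
t [199 213  14  13 149] [205.32 219.01]
s [243 236  16  14 184] [250.37 242.6 ]
s [287 238  16  15 186] [294.51 244.78]
s [252 287  18  18 248] [260.58 295.38]
```

```bash

python3 - <<'E'
from h import *
t=cam("top")
g=cv2.cvtColor(t["frame"],cv2.COLOR_RGB2GRAY).astype(float)
d=np.diff(cv2.GaussianBlur(g,(0,0),1),axis=0)
for lo,hi in((255,268),(44,56),(56,70)):
    us=np.arange(170,640,15);vs=[]
    for u in us:
        col=np.abs(d[lo:hi,u-2:u+3].mean(1)); vs.append(lo+col.argmax()+.0)
    vs=np.array(vs);p=np.polyfit(us,vs,1);print(p.round(4),(vs-np.polyval(p,us)).round(1))
s=cam("scene")
for n,c in(("top",t),("scene",s)):
    im=c["frame"][:,:,::-1]
    cv2.imwrite(f"pics/big_{n}.png",cv2.resize(im,(800,500)))
E
```

```text
[-5.80000e-03  2.60295e+02] [ 0.7  0.8 -0.1 -0.1  0.   0.1  0.2  0.3  0.4 -0.5 -0.4 -0.4 -0.3 -0.2
 -0.1 -0.   0.1  0.2  0.2 -1.7 -0.6 -0.5 -0.4 -0.3 -0.2 -0.1 -0.1  0.
  1.1  2.2  0.3 -0.6]
[-7.70000e-03  5.56083e+01] [ 0.7  0.8  0.9  0.1  0.2  0.3  0.4  0.5  0.6  0.7 -5.1 -0.   0.1  0.2
  0.3  0.4  0.6 -5.3 -0.2 -0.1  0.   0.1  0.3  0.4  0.5 -0.4 -0.3  1.8
  1.9  0.1  0.2 -0.7]
[-1.1100e-02  6.7117e+01] [ 0.8 -0.1  0.1  0.3  0.4  0.6  0.8 -5.1 -4.9  0.3  0.4  0.6  0.8  0.9
  1.1  1.3  1.4  0.6  0.8  0.9  1.1  1.3  1.4 -1.4  0.8  0.9  0.1 -4.7
 -4.6  1.6  0.8  0.9]
```

View pics/big_top.png

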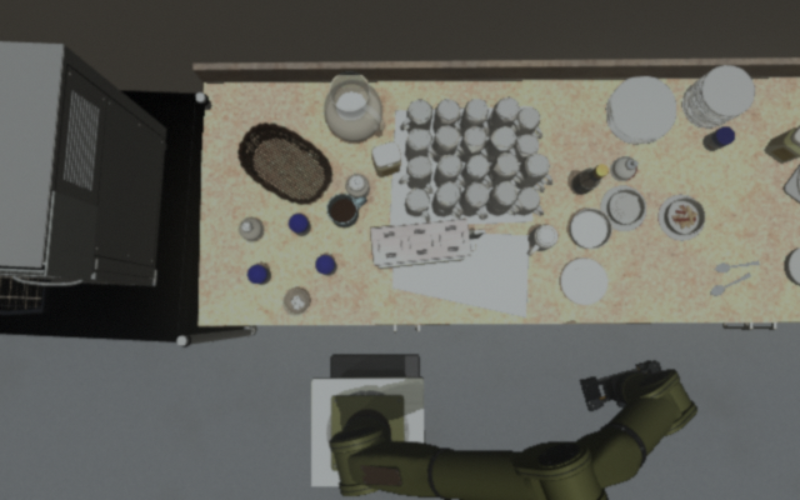

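View pics/big_scene.png

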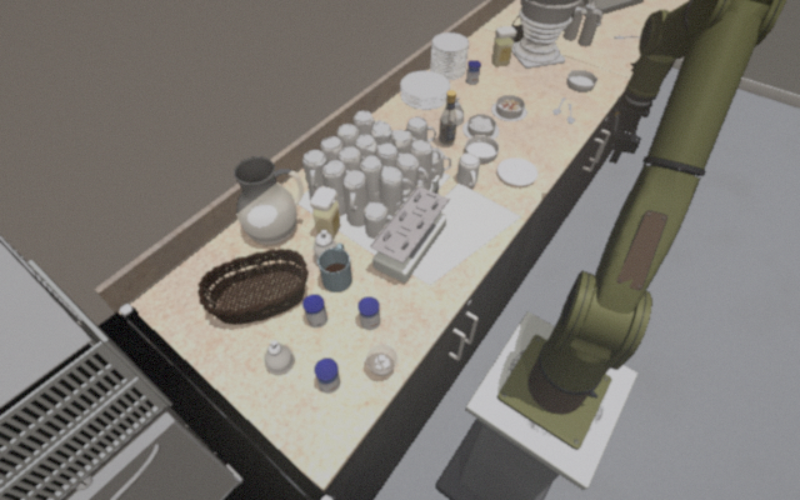

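```bash

python3 - <<'E'
from h import *
t=cam("top");s=cam("scene")
st=get_state();p=st['tcp_pos'];r=R.from_quat(st['eef_rot'])
ms=[p+r.apply([a,b,c]) for a in(-9,9) for b in(-61,-44,44,61) for c in (0,-64)]
crop(t,460,275,540,335,8,"pics/t3.png",ms)
crop(s,470,60,550,140,7,"pics/s3.png",ms)
E
```

```text
(no output)
```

View pics/t3.png

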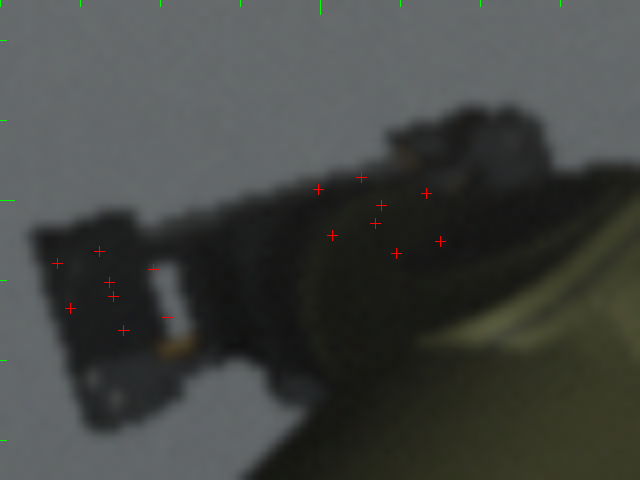

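View pics/s3.png

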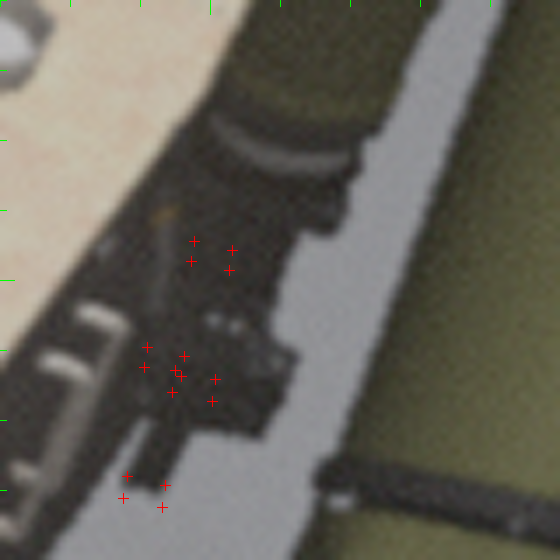

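apply_moves(
  commands=[
    [0, 0, 2, 0.032, -0.024, -0.002, 0.088],
    [0, 0, 4, 0.064, -0.048, -0.004, 0.088],
    [0, 0, 6, 0.096, -0.072, -0.006, 0.088],
    [0, 0, 8, 0.128, -0.096, -0.008, 0.088],
    [0, 0, 9.5, 0.16, -0.12, -0.01, 0.088],
    [0, 0, 9.5, 0.192, -0.143, -0.011, 0.088],
    [0, 0, 9.5, 0.224, -0.167, -0.012, 0.088],
    [0, 0, 9.5, 0.256, -0.191, -0.012, 0.088],
  ],
)

```text
time: 1.37
tcp_pos: [361.5, -350.8, 251.2]
eef_rot: [0.999, 0.049, 0.0, 0.0]
contact_force: [-0.3, 0.2, 0.0]
gripper_width: 1.0
```

```bash
cat >> h.py <<'E'
def goto(x,y,z,yaw=5.6):
    s=get_state();r=R.from_quat(s['eef_rot']);p=s['tcp_pos']
    d=r.inv().apply(np.array([x,y,z])-p)
    ux=r.apply([1,0,0]);w=np.degrees(np.arctan2(ux[1],ux[0]))
    rt=(R.from_euler('z',yaw,degrees=True)*R.from_quat([1,0,0,0]))
    rv=np.degrees((r.inv()*rt).as_rotvec())
    print('t',round(s['time'],2),'tcp',p.round(1),'yaw',w.round(2),'turn',rv.round(2),'shift(m)',(d/1000).round(4),'F',s['contact_force'].round(2),'g',round(s['gripper_width']*88.1,1))
E
python3 -c "
from h import *
goto(440,-250,250);goto(468,112,200)"
```

```text
t 1.37 tcp [ 361.5 -350.8  251.2] yaw 5.61 turn [ 0.05 -0.05  0.01] shift(m) [ 0.088  -0.0926  0.0012] F [-0.32  0.16  0.03] g 88.1
t 1.37 tcp [ 361.5 -350.8  251.2] yaw 5.61 turn [ 0.05 -0.05  0.01] shift(m) [ 0.1512 -0.4502  0.0509] F [-0.32  0.16  0.03] g 88.1
```

apply_moves(
  commands=[
    [0, 0, 0, 0.013, -0.038, 0, 0.088],
    [0, 0, 0, 0.026, -0.076, 0, 0.088],
    [0, 0, 0, 0.039, -0.114, 0, 0.088],
    [0, 0, 0, 0.052, -0.152, 0, 0.088],
    [0, 0, 0, 0.065, -0.19, 0, 0.088],
    [0, 0, 0, 0.078, -0.228, 0, 0.088],
    [0, 0, 0, 0.091, -0.266, 0.005, 0.088],
    [0, 0, 0, 0.104, -0.304, 0.01, 0.088],
  ],
)

```text
time: 2.03
tcp_pos: [434.7, -37.6, 241.1]
eef_rot: [0.999, 0.049, 0.001, 0.0]
contact_force: [0.9, -0.4, -0.1]
gripper_width: 0.996
```

apply_moves(
  commands=[
    [0, 0, 0, 0.013, -0.038, 0.01, 0.088],
    [0, 0, 0, 0.026, -0.076, 0.025, 0.088],
    [0, 0, 0, 0.037, -0.11, 0.04, 0.088],
    [0, 0, 0, 0.047, -0.146, 0.06, 0.088],
    [0, 0, 0, 0.047, -0.146, 0.08, 0.088],
    [0, 0, 0, 0.047, -0.146, 0.08, 0.088],
  ],
)

```text
time: 2.53
tcp_pos: [465.0, 113.0, 158.1]
eef_rot: [0.999, 0.052, -0.002, 0.0]
contact_force: [-0.8, -0.0, -0.2]
gripper_width: 0.998
```

```bash
cat >> h.py <<'E'
def fmarks(op=88.1):
    s=get_state();r=R.from_quat(s['eef_rot']);p=s['tcp_pos'];h=op/2
    return [p+r.apply([a,b,0]) for a in(-9,9) for b in(-h-17.5,-h,h,h+17.5)]
E
python3 - <<'E'
from h import *
goto(468,112,130)
t=cam("top");s=cam("scene")
crop(t,220,170,300,240,8,"pics/t4.png",fmarks())
crop(s,250,190,350,280,7,"pics/s4.png",fmarks())
E
```

```text
t 2.53 tcp [465.  113.  158.1] yaw 5.95 turn [-0.01  0.26  0.35] shift(m) [0.003  0.0013 0.0281] F [-0.82 -0.01 -0.19] g 87.9
```

View pics/t4.png

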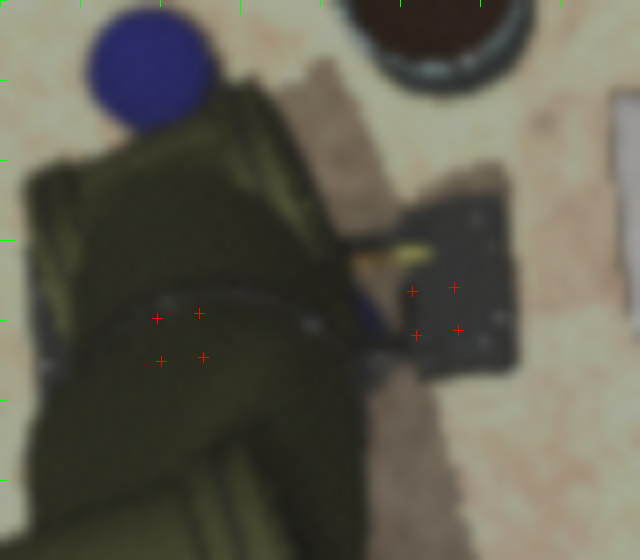

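View pics/s4.png

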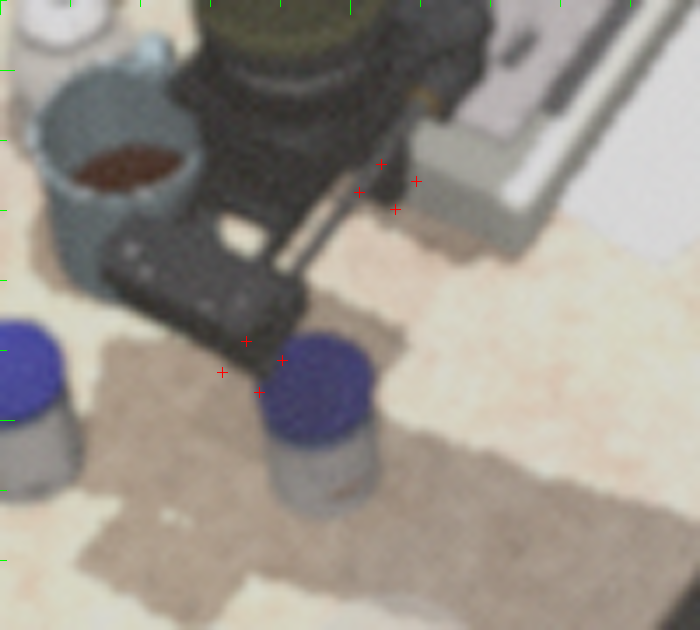

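```bash

python3 - <<'E'
from h import *
t=cam("top");s=cam("scene")
st=get_state();p=st['tcp_pos'];r=R.from_quat(st['eef_rot'])
ms=[p+r.apply([a,b,c]) for a in(-37.5,37.5) for b in(-93.5,93.5) for c in (-64,)]
lid=lambda x,y:[[x+27.5*np.cos(a),y+27.5*np.sin(a),82] for a in np.linspace(0,6.28,24)]+[[x+26*np.cos(a),y+26*np.sin(a),0] for a in np.linspace(0,6.28,24)]
crop(t,220,170,300,240,8,"pics/t5.png",ms+lid(582.3,184.2))
crop(s,230,190,350,280,6,"pics/s5.png",ms+lid(467.3,110)+lid(582.3,185))
E
```

```text
(no output)
```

View pics/t5.png

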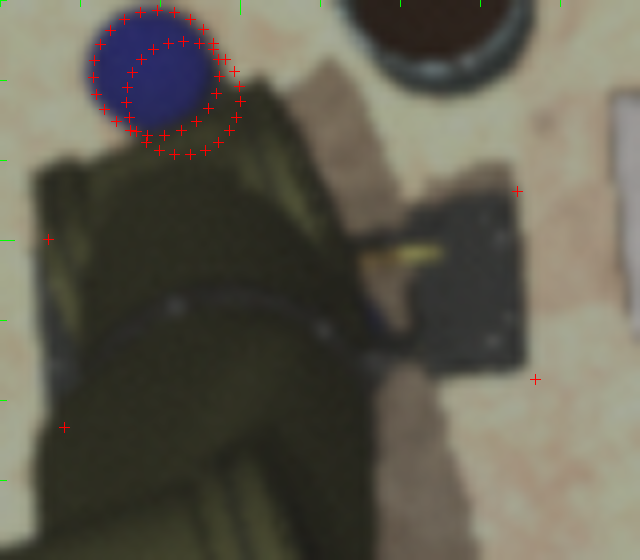

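View pics/s5.png

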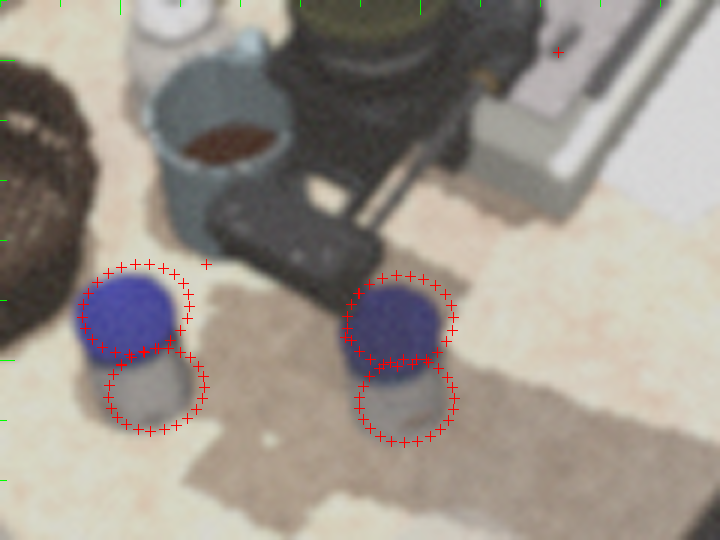

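apply_moves(
  commands=[
    [0, 0, 0, 0.003, 0.001, 0.03, 0.088],
    [0, 0, 0, 0.003, 0.001, 0.06, 0.088],
    [0, 0, 0, 0.003, 0.001, 0.09, 0.088],
    [0, 0, 0, 0.003, 0.001, 0.118, 0.088],
    [0, 0, 0, 0.003, 0.001, 0.118, 0.088],
  ],
)

```text
time: 3.15
tcp_pos: [468.2, 107.8, 40.1]
eef_rot: [0.999, 0.048, -0.002, 0.001]
contact_force: [-0.3, -0.3, -0.0]
gripper_width: 0.996
```

```bash

python3 - <<'E'
from h import *
goto(468,112,38)
t=cam("top");s=cam("scene")
crop(s,250,190,350,280,7,"pics/s6.png",fmarks())
E
```

```text
t 3.15 tcp [468.2 107.8  40.1] yaw 5.48 turn [ 0.09  0.29 -0.12] shift(m) [ 0.0002 -0.0042  0.0021] F [-0.29 -0.34 -0.  ] g 87.8
```

View pics/s6.png

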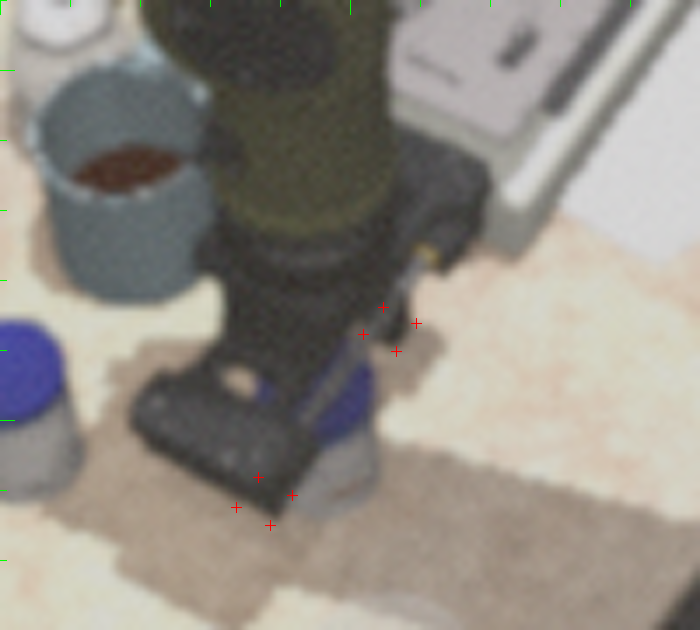

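apply_moves(
  commands=[
    [0, 0, 0, 0, -0.003, 0.001, 0.088],
    [0, 0, 0, 0, -0.004, 0.002, 0.075],
    [0, 0, 0, 0, -0.004, 0.002, 0.075],
  ],
  force=8,
)

```text
time: 3.5
tcp_pos: [470.3, 114.3, 42.3]
eef_rot: [0.999, 0.049, 0.002, -0.001]
contact_force: [0.1, -0.2, -0.4]
gripper_width: 0.871
```

apply_moves(
  commands=[
    [0, 0, 0, 0, 0, 0, 0.066],
    [0, 0, 0, 0, 0, 0, 0.066],
  ],
  force=8,
)

```text
time: 3.67
tcp_pos: [469.7, 113.8, 41.5]
eef_rot: [0.999, 0.049, 0.001, -0.0]
contact_force: [-0.1, -0.1, -0.2]
gripper_width: 0.753
```

```bash

python3 - <<'E'
from h import *
goto(468,112,38)
s=cam("scene");t=cam("top")
crop(s,250,190,350,280,7,"pics/s7.png",fmarks(66))
crop(t,220,170,300,240,8,"pics/t7.png",fmarks(66))
E
```

```text
t 3.67 tcp [469.7 113.8  41.5] yaw 5.62 turn [-0.01 -0.08  0.02] shift(m) [-0.0019  0.0016  0.0035] F [-0.07 -0.12 -0.19] g 66.4
```

View pics/s7.png

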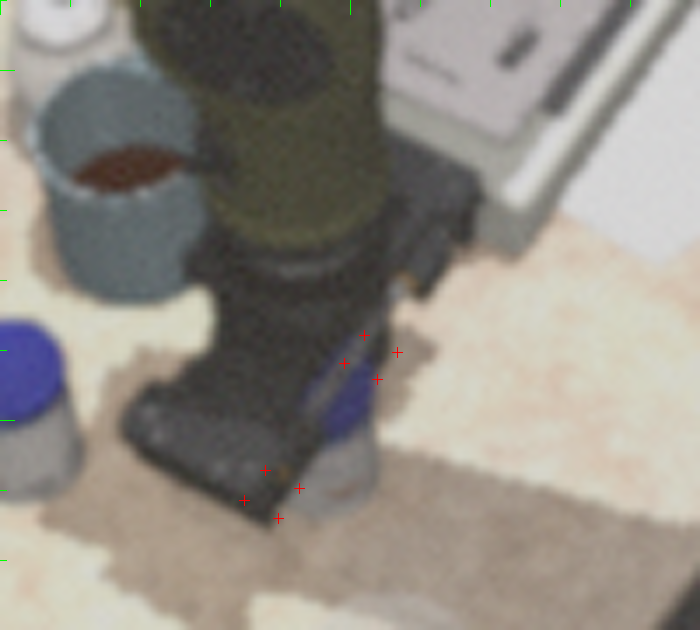

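View pics/t7.png

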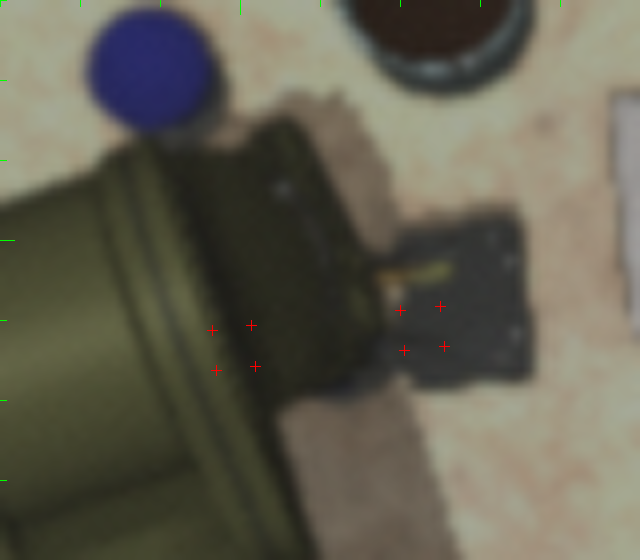

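apply_moves(
  commands=[
    [0, 0, 0, -0.001, 0, 0.003, 0.066],
    [0, 0, 0, -0.001, 0, 0.003, 0.06],
    [0, 0, 0, -0.001, 0, 0.003, 0.055],
    [0, 0, 0, -0.001, 0, 0.003, 0.053],
  ],
  force=8,
)

```text
time: 4.1
tcp_pos: [468.2, 113.7, 37.5]
eef_rot: [0.999, 0.049, -0.0, -0.0]
contact_force: [0.5, 0.7, -1.4]
gripper_width: 0.608
```

apply_moves(
  commands=[
    [0, 0, 0, 0, 0, 0, 0.04],
    [0, 0, 0, 0, 0, 0, 0.04],
    [0, 0, 0, 0, 0, 0, 0.04],
  ],
  force=30,
)

```text
time: 4.35
tcp_pos: [468.1, 113.5, 37.6]
eef_rot: [0.999, 0.049, -0.0, 0.0]
contact_force: [0.1, -0.8, -2.6]
gripper_width: 0.601
```

```bash

python3 - <<'E'
from h import *
goto(468,112,38)
s=cam("scene")
crop(s,250,190,350,280,7,"pics/s8.png",fmarks(53))
E
```

```text
t 4.35 tcp [468.1 113.5  37.6] yaw 5.61 turn [0.01 0.02 0.01] shift(m) [-0.0003  0.0014 -0.0004] F [ 0.09 -0.79 -2.65] g 52.9
```

View pics/s8.png

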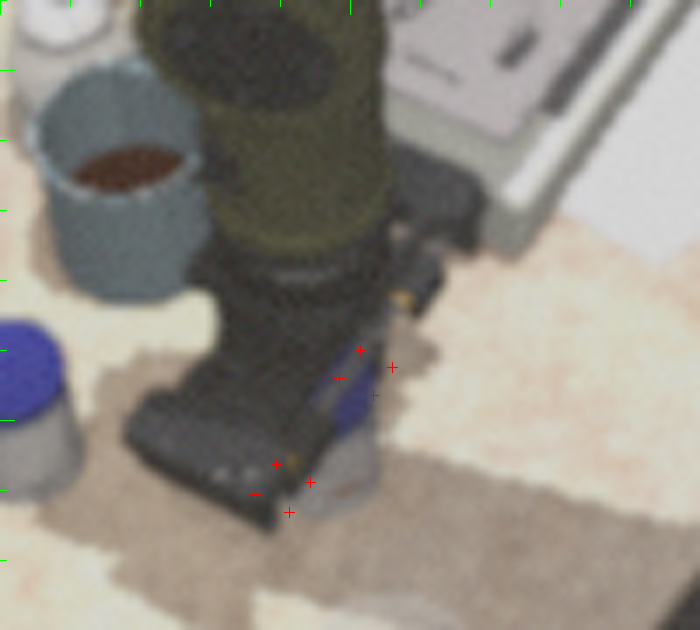

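apply_moves(
  commands=[
    [0, 0, 0, 0, 0, -0.008, 0.04],
    [0, 0, 0, 0, 0, -0.03, 0.04],
    [0, 0, 0, 0, 0, -0.06, 0.04],
    [0, 0, 0, 0, 0, -0.1, 0.04],
    [0, 0, 0, 0, 0, -0.14, 0.04],
    [0, 0, 0, 0, 0, -0.175, 0.04],
    [0, 0, 0, 0, 0, -0.195, 0.04],
    [0, 0, 0, 0, 0, -0.195, 0.04],
  ],
)

```text
time: 5.07
tcp_pos: [470.5, 114.0, 237.4]
eef_rot: [0.999, 0.049, 0.004, -0.001]
contact_force: [-0.3, 0.7, -1.7]
gripper_width: 0.604
```

```bash

python3 - <<'E'
from h import *
goto(535,-235,230)
s=cam("scene");t=cam("top")
def nm(p0,yaw):
    c,sn=np.cos(np.radians(yaw)),np.sin(np.radians(yaw)); ex=np.array([c,sn,0]);ey=np.array([-sn,c,0]);o=[]
    for k in(-1,0,1):
        n=np.array(p0)+ey*84*k
        o+=[n]+[n+ex*23,n-ex*23,n+ey*29.5,n-ey*29.5]
    o+=[np.array(p0)+ex*a*52+ey*b*133 for a in(-1,1) for b in(-1,1)]
    return o
ms=nm([526.5,-150.5,116],5.6)
crop(t,290,165,390,225,8,"pics/t9.png",ms)
crop(s,250,120,380,215,6,"pics/s9.png",ms)
f=cv2.convertScaleAbs(s["frame"],alpha=2.5,beta=-280); s["frame"]=f
crop(s,310,110,390,180,9,"pics/s10.png")
f=cv2.convertScaleAbs(t["frame"],alpha=3,beta=-250); t["frame"]=f
crop(t,360,170,400,210,14,"pics/t10.png")
E
```

```text
t 5.07 tcp [470.5 114.  237.4] yaw 5.58 turn [-0.1  -0.51 -0.02] shift(m) [0.0302 0.3536 0.007 ] F [-0.34  0.65 -1.68] g 53.2
```

View pics/t9.png

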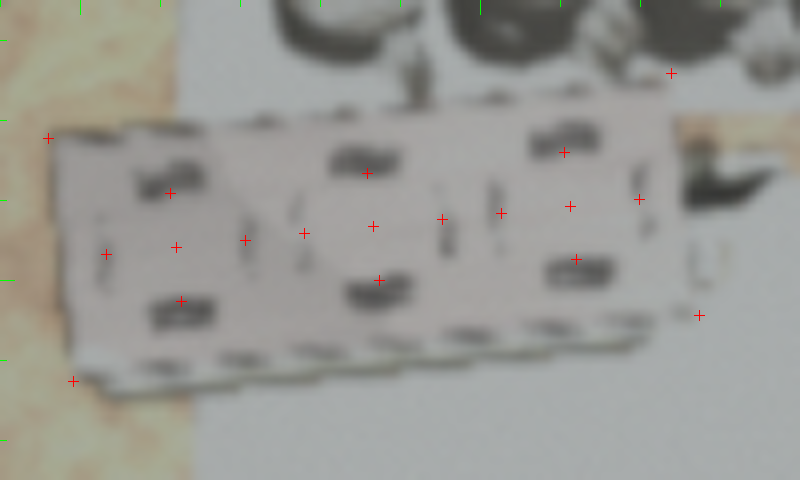

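View pics/s9.png

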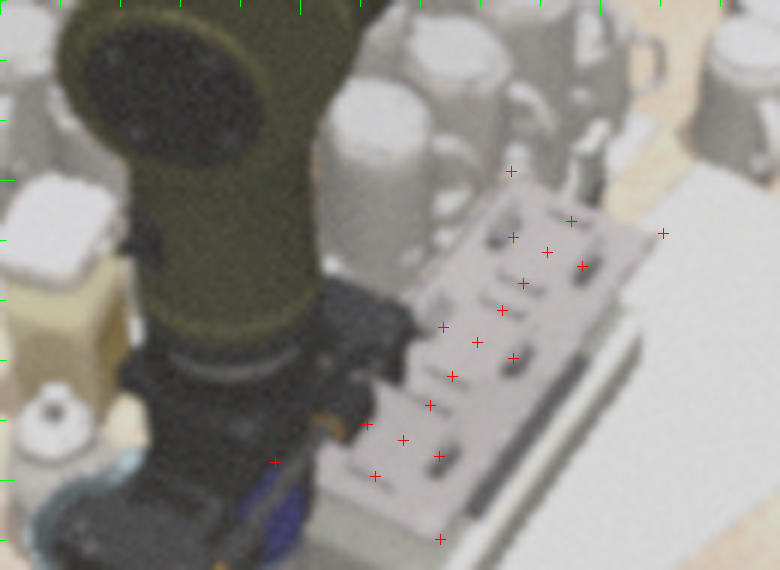

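View pics/s10.png

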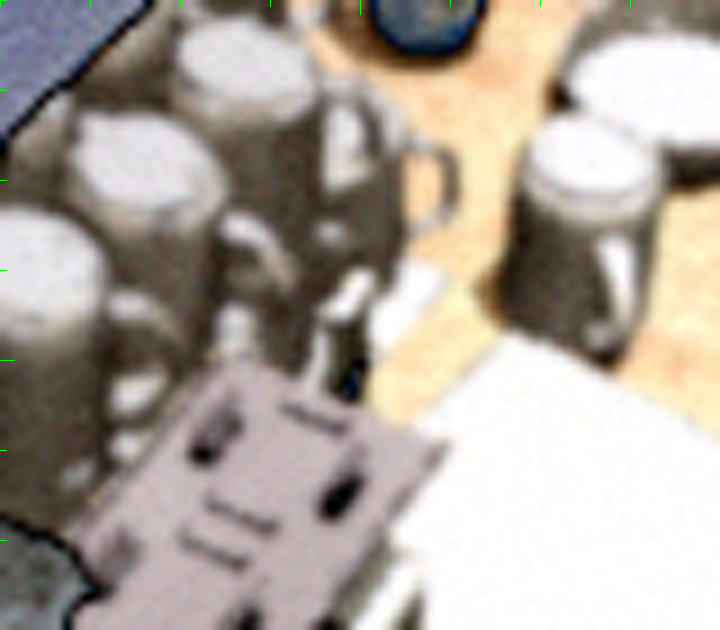

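View pics/t10.png

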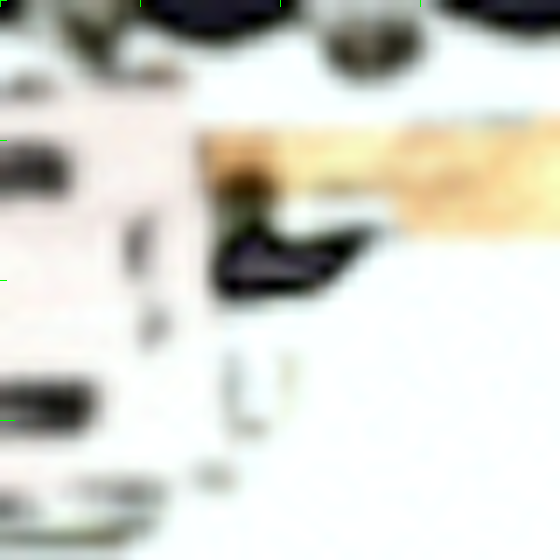

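apply_moves(
  commands=[
    [0, 0, 0, 0.002, 0.02, 0, 0.04],
    [0, 0, 0, 0.005, 0.055, 0, 0.04],
    [0, 0, 0, 0.008, 0.095, 0, 0.04],
    [0, 0, 0, 0.011, 0.135, 0, 0.04],
    [0, 0, 0, 0.014, 0.175, 0, 0.04],
    [0, 0, 0, 0.017, 0.215, 0, 0.04],
    [0, 0, 0, 0.02, 0.255, 0, 0.04],
    [0, 0, 0, 0.023, 0.285, 0, 0.04],
  ],
)

```text
time: 5.83
tcp_pos: [517.2, -171.9, 230.5]
eef_rot: [0.999, 0.047, -0.002, 0.0]
contact_force: [0.6, -0.8, -2.0]
gripper_width: 0.6
```

apply_moves(
  commands=[
    [0, 0, 0, 0.003, 0.025, 0, 0.04],
    [0, 0, 0, 0.006, 0.05, 0, 0.04],
    [0, 0, 0, 0.008, 0.065, 0, 0.04],
    [0, 0, 0, 0.008, 0.068, 0, 0.04],
    [0, 0, 0, 0.008, 0.068, 0, 0.04],
    [0, 0, 0, 0.008, 0.068, 0, 0.04],
  ],
)

```text
time: 6.33
tcp_pos: [532.7, -232.9, 231.3]
eef_rot: [0.999, 0.05, -0.001, -0.001]
contact_force: [-0.1, 0.8, -2.0]
gripper_width: 0.602
```

```bash

python3 - <<'E'
from h import *
goto(533.5,-233.6,230)
s=cam("scene");t=cam("top")
crop(t,290,150,390,225,8,"pics/t11.png",fmarks(53))
crop(s,280,100,380,200,6,"pics/s11.png",fmarks(53))
E
```

```text
t 6.33 tcp [ 532.7 -232.9  231.3] yaw 5.69 turn [-0.14  0.16  0.09] shift(m) [0.0007 0.0008 0.0013] F [-0.1   0.8  -1.95] g 53.1
```

View pics/t11.png

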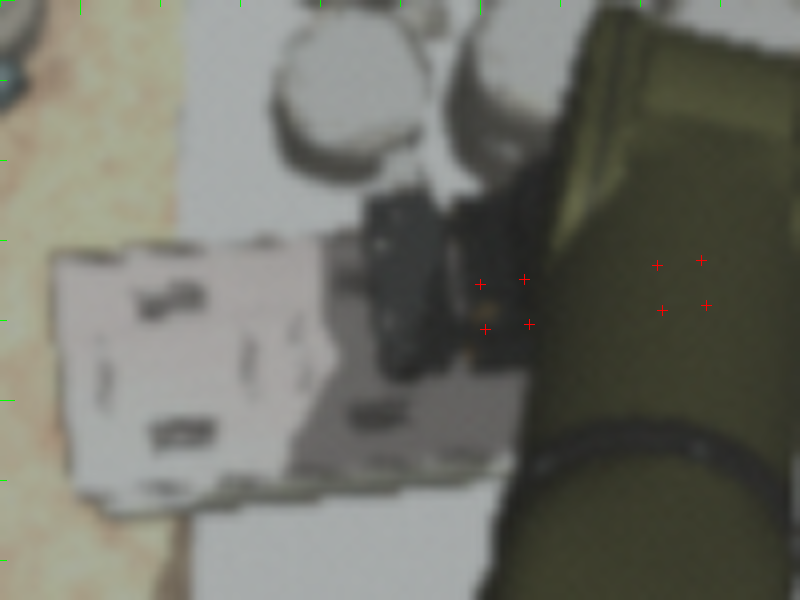

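View pics/s11.png

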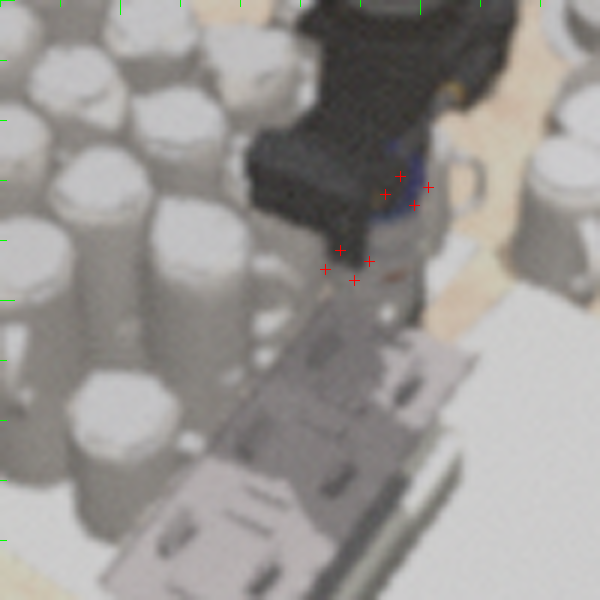

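apply_moves(
  commands=[
    [0, 0, 0, 0.001, 0.001, 0.02, 0.04],
    [0, 0, 0, 0.001, 0.001, 0.04, 0.04],
    [0, 0, 0, 0.001, 0.001, 0.052, 0.04],
    [0, 0, 0, 0.001, 0.001, 0.052, 0.04],
    [0, 0, 0, 0.001, 0.001, 0.052, 0.04],
  ],
)

```text
time: 6.85
tcp_pos: [534.5, -234.2, 180.5]
eef_rot: [0.999, 0.05, -0.001, -0.0]
contact_force: [-0.8, 0.0, -2.7]
gripper_width: 0.6
```

```bash

python3 - <<'E'
from h import *
goto(533.5,-233.6,179)
s=cam("scene");t=cam("top")
p=get_state()['tcp_pos']
c=lambda x,y,z,r:[[x+r*np.cos(a),y+r*np.sin(a),z] for a in np.linspace(0,6.28,30)]
crop(s,310,110,380,180,9,"pics/s12a.png")
crop(s,310,110,380,180,9,"pics/s12.png",c(p[0],p[1],p[2]-38,26)+c(p[0],p[1],p[2]+44,27.5))
E
```

```text
t 6.85 tcp [ 534.5 -234.2  180.5] yaw 5.72 turn [-0.06  0.07  0.12] shift(m) [-0.001  -0.0007  0.0015] F [-0.76  0.02 -2.72] g 52.9
```

View pics/s12a.png

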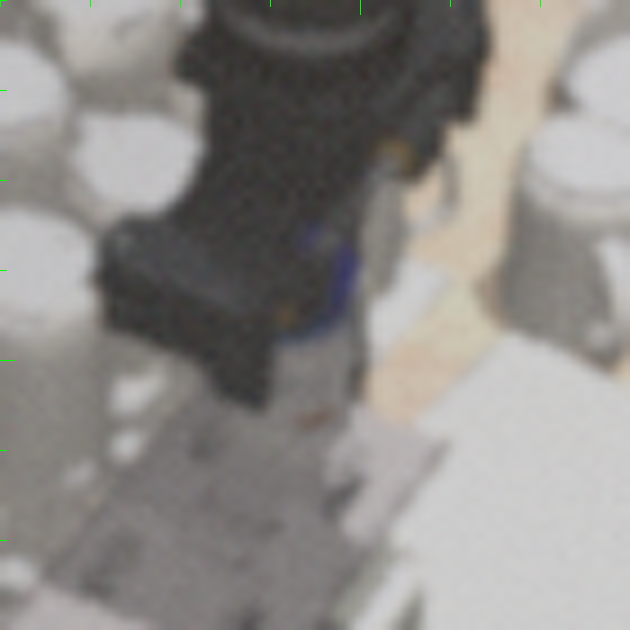

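View pics/s12.png

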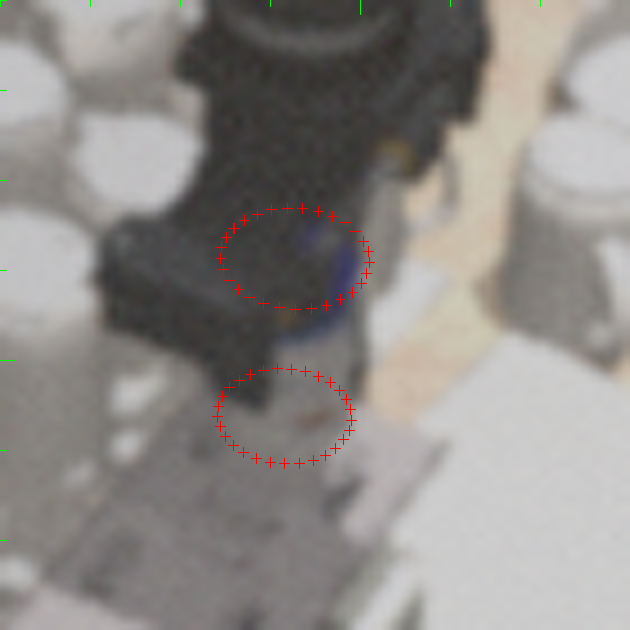

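apply_moves(
  commands=[
    [0, 0, 0, -0.001, -0.0005, 0.005, 0.04],
    [0, 0, 0, -0.001, -0.0005, 0.009, 0.04],
    [0, 0, 0, -0.001, -0.0005, 0.01, 0.04],
    [0, 0, 0, -0.001, -0.0005, 0.01, 0.04],
  ],
)

```text
time: 7.28
tcp_pos: [533.5, -235.1, 170.5]
eef_rot: [0.999, 0.049, -0.0, -0.0]
contact_force: [-0.1, 0.5, -2.3]
gripper_width: 0.603
```

apply_moves(
  commands=[
    [0, 0, 0, 0, 0, 0.002, 0.04],
    [0, 0, 0, 0, 0, 0.004, 0.04],
    [0, 0, 0, 0, 0, 0.005, 0.04],
    [0, 0, 0, 0, 0, 0.005, 0.04],
  ],
)

```text
time: 7.62
tcp_pos: [533.5, -235.2, 165.4]
eef_rot: [0.999, 0.049, -0.0, -0.0]
contact_force: [0.4, -0.2, -2.1]
gripper_width: 0.602
```

```bash

python3 - <<'E'
from h import *
goto(533.5,-233.6,160)
E
```

```text
t 7.62 tcp [ 533.5 -235.2  165.4] yaw 5.62 turn [-0.01  0.03  0.02] shift(m) [ 0.0001 -0.0016  0.0054] F [ 0.4  -0.18 -2.15] g 53.0
```

apply_moves(
  commands=[
    [0, 0, 0, 0, -0.001, 0.002, 0.04],
    [0, 0, 0, 0, -0.001, 0.004, 0.04],
    [0, 0, 0, 0, -0.001, 0.005, 0.04],
    [0, 0, 0, 0, -0.001, 0.005, 0.04],
  ],
)

```text
time: 7.95
tcp_pos: [533.6, -234.3, 160.6]
eef_rot: [0.999, 0.049, -0.0, 0.0]
contact_force: [-0.0, 0.4, -1.3]
gripper_width: 0.6
```

apply_moves(
  commands=[
    [0, 0, 0, 0, 0, 0.002, 0.04],
    [0, 0, 0, 0, 0, 0.004, 0.04],
    [0, 0, 0, 0, 0, 0.005, 0.04],
    [0, 0, 0, 0, 0, 0.005, 0.04],
  ],
)

```text
time: 8.28
tcp_pos: [533.7, -234.3, 155.6]
eef_rot: [0.999, 0.049, 0.0, 0.0]
contact_force: [-0.7, -0.5, 0.7]
gripper_width: 0.599
```

apply_moves(
  commands=[
    [0, 0, 0, 0, 0, 0.002, 0.04],
    [0, 0, 0, 0, 0, 0.004, 0.04],
    [0, 0, 0, 0, 0, 0.005, 0.04],
    [0, 0, 0, 0, 0, 0.005, 0.04],
  ],
)

```text
time: 8.62
tcp_pos: [533.6, -234.2, 150.6]
eef_rot: [0.999, 0.049, -0.0, 0.0]
contact_force: [0.1, 0.0, 2.0]
gripper_width: 0.602
```

apply_moves(
  commands=[
    [0, 0, 0, 0, 0, 0.001, 0.04],
    [0, 0, 0, 0, 0, 0.002, 0.04],
    [0, 0, 0, 0, 0, 0.003, 0.04],
    [0, 0, 0, 0, 0, 0.003, 0.04],
  ],
)

```text
time: 8.95
tcp_pos: [533.6, -234.3, 147.6]
eef_rot: [0.999, 0.049, 0.0, 0.0]
contact_force: [-0.4, 0.1, 2.8]
gripper_width: 0.599
```

apply_moves(
  commands=[
    [0, 0, 0, 0, 0, 0.001, 0.04],
    [0, 0, 0, 0, 0, 0.002, 0.04],
    [0, 0, 0, 0, 0, 0.003, 0.04],
    [0, 0, 0, 0, 0, 0.003, 0.04],
  ],
)

```text
time: 9.28
tcp_pos: [533.6, -234.2, 144.6]
eef_rot: [0.999, 0.049, -0.0, 0.0]
contact_force: [-0.2, 0.0, 3.7]
gripper_width: 0.604
```

apply_moves(
  commands=[
    [0, 0, 0, 0, 0, 0.001, 0.04],
    [0, 0, 0, 0, 0, 0.002, 0.04],
    [0, 0, 0, 0, 0, 0.002, 0.04],
  ],
)

```text
time: 9.53
tcp_pos: [533.6, -234.3, 142.6]
eef_rot: [0.999, 0.049, -0.0, 0.0]
contact_force: [0.5, -0.0, 4.0]
gripper_width: 0.601
```

apply_moves(
  commands=[
    [0, 0, 0, 0, 0, 0.001, 0.04],
    [0, 0, 0, 0, 0, 0.002, 0.04],
    [0, 0, 0, 0, 0, 0.002, 0.04],
  ],
)

```text
time: 9.78
tcp_pos: [533.6, -233.8, 140.4]
eef_rot: [0.999, 0.049, -0.0, -0.0]
contact_force: [-1.0, 1.4, 3.1]
gripper_width: 0.601
```

apply_moves(
  commands=[
    [0, 0, 0, 0, 0, 0.001, 0.04],
    [0, 0, 0, 0, 0, 0.002, 0.04],
    [0, 0, 0, 0, 0, 0.002, 0.04],
  ],
)

```text
time: 10.03
tcp_pos: [533.4, -233.7, 138.4]
eef_rot: [0.999, 0.049, -0.0, -0.0]
contact_force: [0.3, 2.0, 3.8]
gripper_width: 0.603
```

apply_moves(
  commands=[
    [0, 0, 0, 0, -0.001, 0, 0.04],
    [0, 0, 0, 0, -0.002, 0, 0.04],
    [0, 0, 0, 0, -0.002, 0, 0.04],
    [0, 0, 0, 0, -0.002, 0, 0.04],
  ],
)

```text
time: 10.37
tcp_pos: [533.4, -233.4, 138.9]
eef_rot: [0.999, 0.049, 0.0, 0.001]
contact_force: [-0.6, -2.8, 3.0]
gripper_width: 0.604
```

```bash

python3 - <<'E'
from h import *
goto(533.5,-233.6,160); print(get_state()['torque'].round(2))
s=cam("scene");t=cam("top")
p=get_state()['tcp_pos']
c=lambda x,y,z,r:[[x+r*np.cos(a),y+r*np.sin(a),z] for a in np.linspace(0,6.28,30)]
crop(s,310,120,380,190,9,"pics/s13.png")
crop(t,290,150,390,225,8,"pics/t13.png")
E
```

```text
t 10.37 tcp [ 533.4 -233.4  138.9] yaw 5.57 turn [ 0.1  -0.02 -0.03] shift(m) [ 0.0001  0.0002 -0.0211] F [-0.63 -2.81  2.99] g 53.2
[-0.63  0.02  0.02]
```

View pics/s13.png

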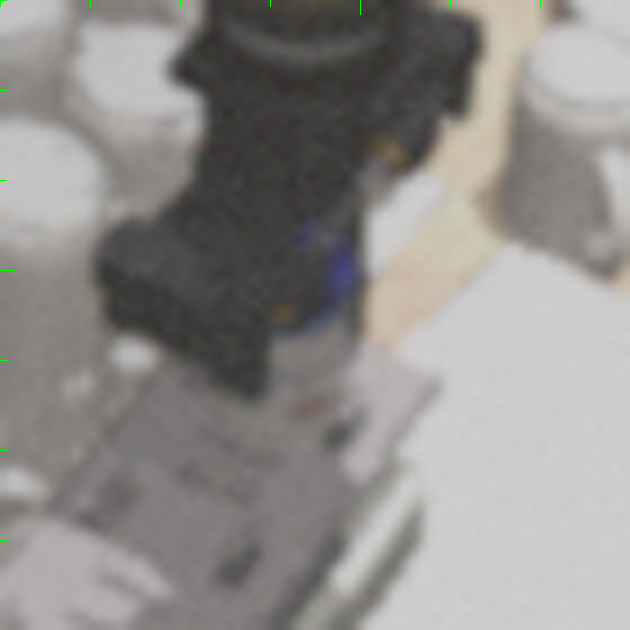

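View pics/t13.png

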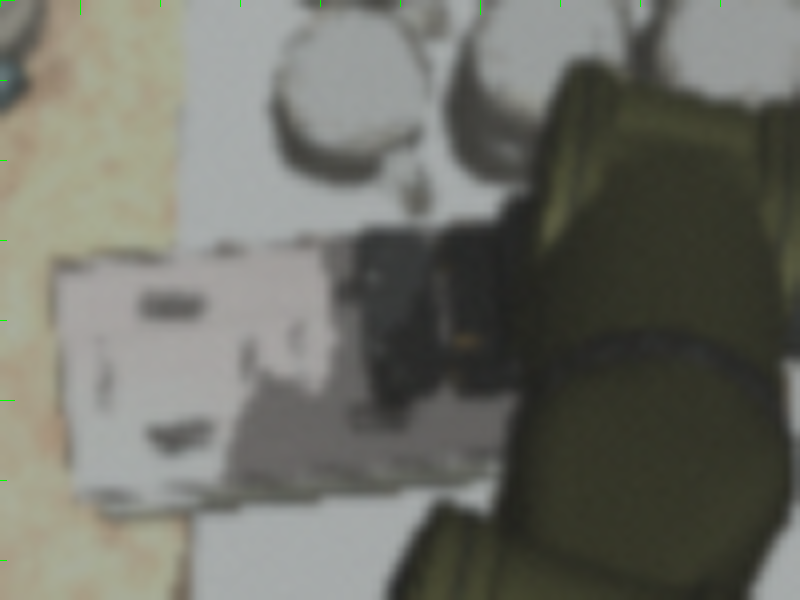

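```bash
cat >> h.py <<'E'
def q_of(c,ref,pts,zref=115.0):
    # subpixel shift of pan patches along the expected vertical direction
    a=cv2.cvtColor(ref,cv2.COLOR_RGB2GRAY).astype(np.float32);b=cv2.cvtColor(c["frame"],cv2.COLOR_RGB2GRAY).astype(np.float32)
    for P in pts:
        u,v=proj(c,P);du=proj(c,np.array(P)-[0,0,10])-proj(c,P)
        h=7
        M=cv2.getRectSubPix(a,(2*h+1,2*h+1),(float(u),float(v)))
        best=[]
        for dz in np.arange(-10,35,.5):
            q=np.array([u,v])+du*dz/10
            N=cv2.getRectSubPix(b,(2*h+1,2*h+1),(float(q[0]),float(q[1])))
            best.append((np.corrcoef(M.ravel(),N.ravel())[0,1],dz))
        print(P,'px/mm',(du/10).round(3),'best sink',max(best),)
E
python3 - <<'E'
from h import *
ref=cv2.imread("pics/scene0.png")[:,:,::-1].copy()
s=cam("scene")
cv2.imwrite("pics/sc_press1.png",s["frame"][:,:,::-1])
yaw=np.radians(5.6);ex=np.array([np.cos(yaw),np.sin(yaw),0]);ey=np.array([-np.sin(yaw),np.cos(yaw),0]);n2=np.array([525.5,-150,115])
q_of(s,ref,[n2-52*ex-133*ey, n2-52*ex+133*ey, n2+52*ex+133*ey, n2+84*ey-23*ex,n2+84*ey])
E
```

```text
[ 486.72670087 -287.43955499  115.        ] px/mm [-0.024  0.196] best sink (np.float64(0.9609920326369207), np.float64(13.5))
[460.76964953 -22.70906659 115.        ] px/mm [-0.003  0.186] best sink (np.float64(0.9016792947438882), np.float64(5.0))
[564.27329913 -12.56044501 115.        ] px/mm [0.014 0.19 ] best sink (np.float64(0.831241269425562), np.float64(3.0))
[494.41280622 -68.6453051  115.        ] px/mm [-0.003  0.19 ] best sink (np.float64(0.7807166216027691), np.float64(14.5))
[517.30303642 -66.4008984  115.        ] px/mm [0.001 0.191] best sink (np.float64(0.9644855426215708), np.float64(12.5))
```

apply_moves(
  commands=[
    [0, 0, 0, 0, 0.001, 0.001, 0.04],
    [0, 0, 0, 0, 0.001, 0.002, 0.04],
    [0, 0, 0, 0, 0.001, 0.003, 0.04],
    [0, 0, 0, 0, 0.001, 0.003, 0.04],
  ],
)

```text
time: 10.85
tcp_pos: [533.5, -233.5, 135.6]
eef_rot: [0.999, 0.049, -0.0, 0.0]
contact_force: [-1.8, -3.5, 3.8]
gripper_width: 0.607
```

apply_moves(
  commands=[
    [0, 0, 0, 0, 0, 0.001, 0.04],
    [0, 0, 0, 0, 0, 0.002, 0.04],
    [0, 0, 0, 0, 0, 0.002, 0.04],
  ],
)

```text
time: 11.1
tcp_pos: [533.5, -233.5, 133.6]
eef_rot: [0.999, 0.049, -0.0, 0.0]
contact_force: [-1.5, -3.1, 5.2]
gripper_width: 0.602
```

apply_moves(
  commands=[
    [0, 0, 0, 0.0005, 0.001, 0.001, 0.04],
    [0, 0, 0, 0.0005, 0.002, 0.002, 0.04],
    [0, 0, 0, 0.0005, 0.002, 0.002, 0.04],
  ],
)

```text
time: 11.35
tcp_pos: [533.7, -233.7, 131.3]
eef_rot: [0.999, 0.049, -0.001, -0.001]
contact_force: [-2.2, -0.1, 4.8]
gripper_width: 0.602
```

```bash

python3 - <<'E'
from h import *
goto(533.5,-233.6,160); print(get_state()['torque'].round(2))
s=cam("scene")
cv2.imwrite("pics/sc_press2.png",s["frame"][:,:,::-1])
crop(s,310,120,380,190,9,"pics/s14.png")
E
```

```text
t 11.35 tcp [ 533.7 -233.7  131.3] yaw 5.67 turn [-0.13  0.08  0.07] shift(m) [-0.0002 -0.0002 -0.0287] F [-2.16 -0.14  4.84] g 53.0
[ 0.11  0.41 -0.01]
```

View pics/s14.png

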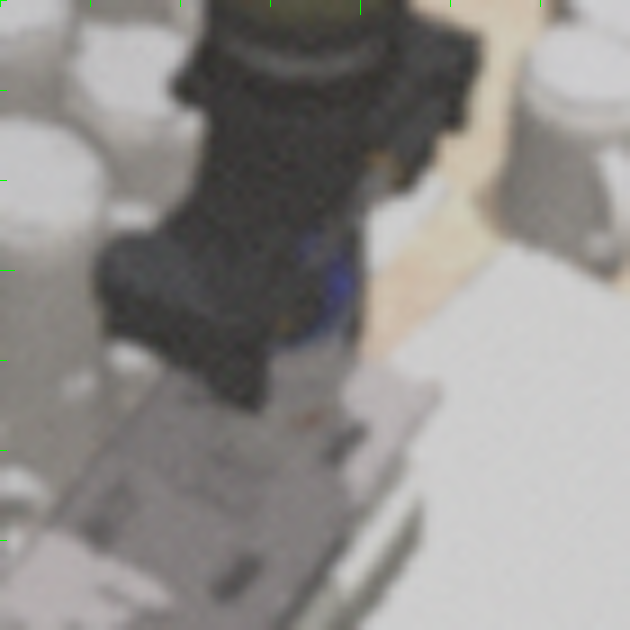

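apply_moves(
  commands=[
    [0, 0, 0, -0.001, 0, 0.001, 0.04],
    [0, 0, 0, -0.001, 0, 0.002, 0.04],
    [0, 0, 0, -0.001, 0, 0.003, 0.04],
    [0, 0, 0, -0.001, 0, 0.003, 0.04],
  ],
)

```text
time: 11.73
tcp_pos: [533.5, -233.7, 128.7]
eef_rot: [0.999, 0.05, 0.0, -0.001]
contact_force: [-1.7, 1.3, 6.2]
gripper_width: 0.603
```

```bash

python3 - <<'E'
from h import *
goto(533.5,-233.6,160); print(get_state()['torque'].round(2))
E
```

```text
t 11.73 tcp [ 533.5 -233.7  128.7] yaw 5.68 turn [-0.1  -0.02  0.08] shift(m) [-0.     -0.0002 -0.0313] F [-1.74  1.26  6.22] g 53.1
[ 0.17  0.22 -0.08]
```

apply_moves(
  commands=[
    [0, 0, 0, 0, 0, -0.003, 0.04],
    [0, 0, 0, 0, 0, -0.006, 0.04],
    [0, 0, 0, 0, 0, -0.009, 0.04],
    [0, 0, 0, 0, 0, -0.012, 0.04],
    [0, 0, 0, 0, 0, -0.015, 0.04],
    [0, 0, 0, 0, 0, -0.0175, 0.04],
    [0, 0, 0, 0, 0, -0.0175, 0.04],
    [0, 0, 0, 0, 0, -0.0175, 0.04],
  ],
)

```text
time: 12.4
tcp_pos: [533.1, -234.8, 146.1]
eef_rot: [0.999, 0.049, -0.0, -0.0]
contact_force: [0.3, 3.7, -0.2]
gripper_width: 0.603
```

```bash

python3 - <<'E'
from h import *
goto(533.5,-233.6,160); print(get_state()['torque'].round(2))
s=cam("scene")
crop(s,310,120,380,190,9,"pics/s15.png")
E
```

```text
t 12.4 tcp [ 533.1 -234.8  146.1] yaw 5.64 turn [-0.03  0.01  0.04] shift(m) [ 0.0005 -0.0012 -0.0139] F [ 0.32  3.75 -0.2 ] g 53.1
[ 0.83 -0.05  0.01]
```

View pics/s15.png

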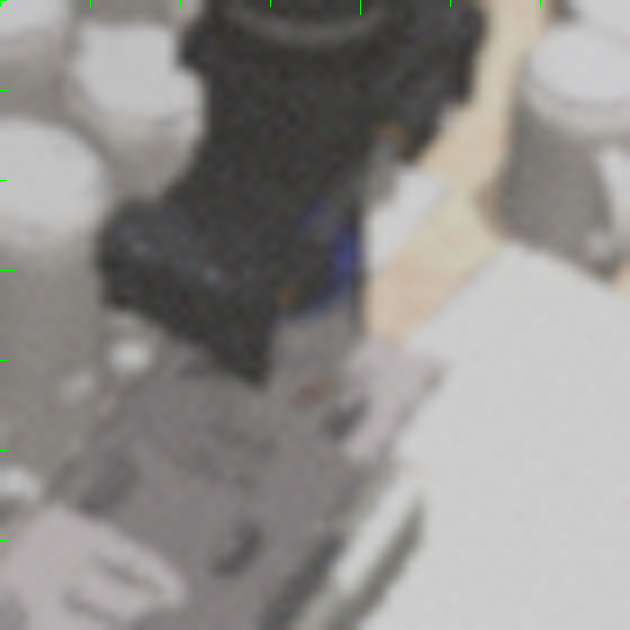

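apply_moves(
  commands=[
    [0, 0, 0, 0, -0.001, 0, 0.04],
    [0, 0, 0, 0, -0.002, 0, 0.04],
    [0, 0, 0, 0, -0.002, 0, 0.04],
    [0, 0, 0, 0, -0.002, 0, 0.04],
  ],
)

```text
time: 12.78
tcp_pos: [533.0, -234.6, 146.3]
eef_rot: [0.999, 0.049, 0.0, 0.001]
contact_force: [1.5, -0.7, 0.3]
gripper_width: 0.605
```

apply_moves(
  commands=[
    [0, 0, 0, 0, 0, 0, 0.055],
    [0, 0, 0, 0, 0, 0, 0.06],
    [0, 0, 0, 0, 0, 0, 0.066],
    [0, 0, 0, 0, 0, 0, 0.066],
    [0, 0, 0, 0, 0, 0, 0.066],
  ],
)

```text
time: 13.2
tcp_pos: [533.0, -233.2, 146.2]
eef_rot: [0.999, 0.049, -0.0, -0.0]
contact_force: [-1.0, 0.0, 0.2]
gripper_width: 0.752
```

apply_moves(
  commands=[
    [0, 0, 0, 0, 0, -0.005, 0.066],
    [0, 0, 0, 0, 0, -0.03, 0.07],
    [0, 0, 0, 0, 0, -0.065, 0.075],
    [0, 0, 0, 0, 0, -0.1, 0.075],
    [0, 0, 0, -0.02, -0.03, -0.11, 0.075],
    [0, 0, 0, -0.04, -0.07, -0.11, 0.075],
    [0, 0, 0, -0.05, -0.11, -0.11, 0.075],
    [0, 0, 0, -0.05, -0.15, -0.11, 0.075],
  ],
)

```text
time: 13.87
tcp_pos: [465.8, -89.7, 257.0]
eef_rot: [0.999, 0.047, -0.001, 0.0]
contact_force: [0.5, 0.3, 0.2]
gripper_width: 0.85
```

```bash

python3 - <<'E'
from h import *
goto(533.5,-233.6,160)
s=cam("scene");t=cam("top")
c=lambda x,y,z,r:[[x+r*np.cos(a),y+r*np.sin(a),z] for a in np.linspace(0,6.28,30)]
crop(s,280,110,380,210,6,"pics/s16.png")
crop(t,290,160,390,220,8,"pics/t16.png",c(533,-234.6,108.5+82,27.5))
E
```

```text
t 13.87 tcp [465.8 -89.7 257. ] yaw 5.41 turn [ 0.05  0.07 -0.19] shift(m) [0.054  0.1496 0.097 ] F [0.52 0.34 0.25] g 74.9
```

View pics/s16.png

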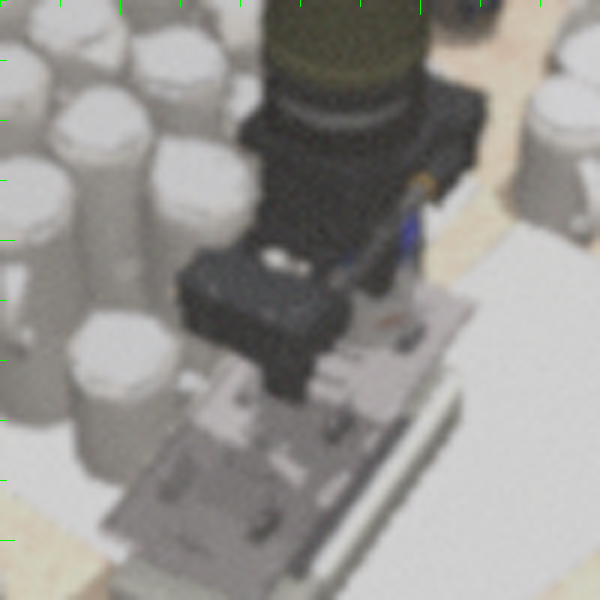

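View pics/t16.png

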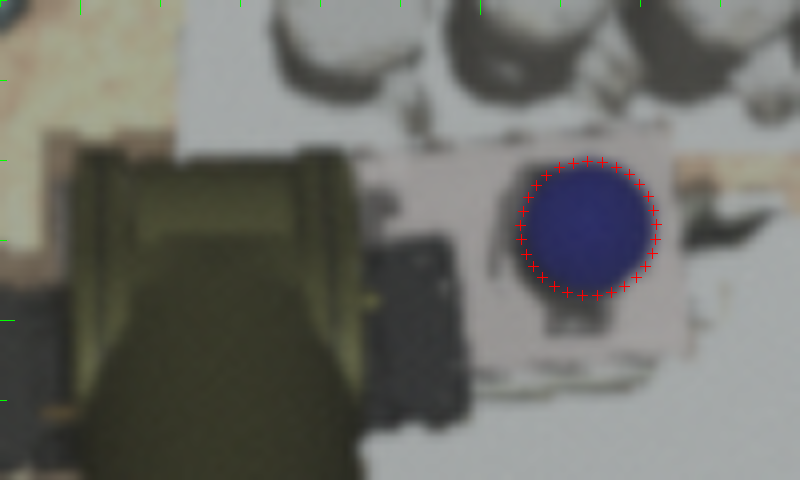

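```bash

python3 - <<'E'
from h import *
t=cam("top")
for n,p in dict(A=(238.24,178.06),B=(205.32,219.01),C=(259.54,211.31)).items(): print(n,at_z(t,*p,82).round(1))
goto(444,300,240)
s=cam("scene")
E
```

```text
A [584.2 187.2  82. ]
B [442.6 299.7  82. ]
C [468.  112.8  82. ]
t 14.02 tcp [468.6 -85.8 257. ] yaw 6.06 turn [-0.07 -0.05  0.46] shift(m) [ 0.0162 -0.3862  0.0175] F [ 0.02 -0.32  0.34] g 75.2
```

apply_moves(
  commands=[
    [0, 0, 0, 0.001, -0.035, 0, 0.088],
    [0, 0, 0, 0.003, -0.075, 0, 0.088],
    [0, 0, 0, 0.005, -0.115, 0, 0.088],
    [0, 0, 0, 0.007, -0.155, 0, 0.088],
    [0, 0, 0, 0.009, -0.195, 0, 0.088],
    [0, 0, 0, 0.011, -0.235, 0, 0.088],
    [0, 0, 0, 0.012, -0.275, 0.01, 0.088],
    [0, 0, 0, 0.013, -0.315, 0.03, 0.088],
  ],
)

```text
time: 14.73
tcp_pos: [453.5, 224.0, 228.9]
eef_rot: [0.999, 0.048, 0.003, -0.001]
contact_force: [0.9, -0.1, 0.0]
gripper_width: 1.001
```

apply_moves(
  commands=[
    [0, 0, 0, 0.001, -0.03, 0.02, 0.088],
    [0, 0, 0, 0.002, -0.06, 0.05, 0.088],
    [0, 0, 0, 0.002, -0.071, 0.08, 0.088],
    [0, 0, 0, 0.002, -0.071, 0.1, 0.088],
    [0, 0, 0, 0.002, -0.071, 0.1, 0.088],
    [0, 0, 0, 0.002, -0.071, 0.1, 0.088],
  ],
)

```text
time: 15.23
tcp_pos: [446.9, 291.4, 126.9]
eef_rot: [0.999, 0.048, -0.001, 0.001]
contact_force: [0.9, 0.1, 0.9]
gripper_width: 0.998
```

```bash

python3 - <<'E'
from h import *
goto(443,300.3,38)
s=cam("scene")
crop(s,280,110,380,210,6,"pics/s17.png")
crop(s,220,220,320,310,6,"pics/s18.png")
f=cv2.convertScaleAbs(s["frame"],alpha=2.5,beta=-280); s["frame"]=f
crop(s,330,120,380,170,12,"pics/s17b.png")
E
```

```text
t 15.23 tcp [446.9 291.4 126.9] yaw 5.48 turn [ 0.14  0.07 -0.12] shift(m) [-0.0029 -0.0094  0.0889] F [0.87 0.09 0.91] g 88.0
```

View pics/s17.png

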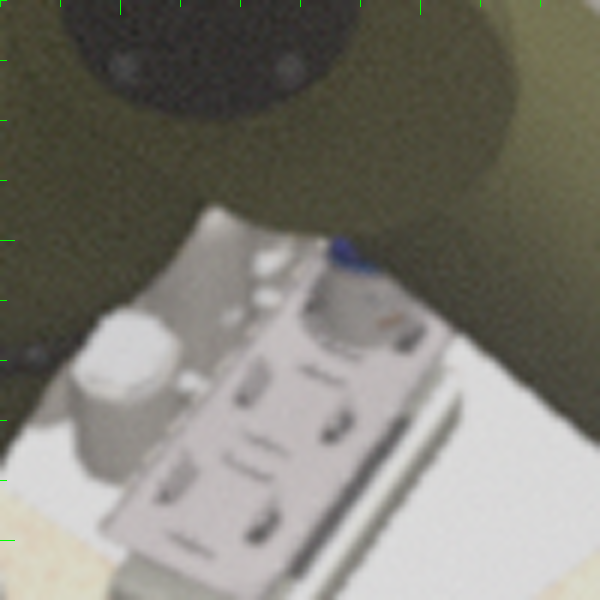

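View pics/s18.png

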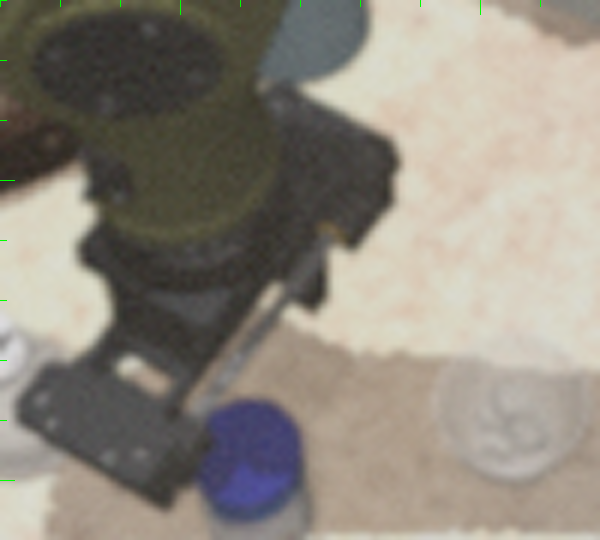

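View pics/s17b.png

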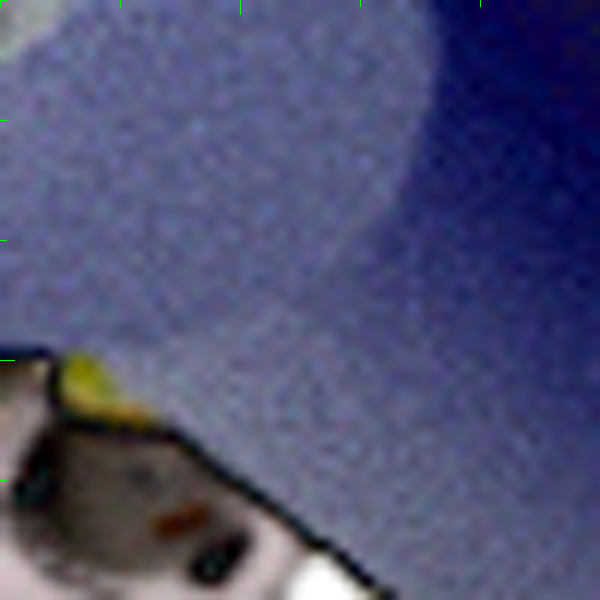

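apply_moves(
  commands=[
    [0, 0, 0, -0.004, 0, 0.02, 0.088],
    [0, 0, 0, -0.004, 0, 0.05, 0.088],
    [0, 0, 0, -0.004, 0, 0.075, 0.088],
    [0, 0, 0, -0.004, 0, 0.088, 0.088],
    [0, 0, 0, -0.004, 0, 0.088, 0.088],
    [0, 0, 0, -0.004, 0, 0.088, 0.088],
  ],
  force=8,
)

```text
time: 15.78
tcp_pos: [443.5, 292.3, 40.7]
eef_rot: [0.999, 0.048, 0.001, -0.0]
contact_force: [0.7, -0.4, 0.0]
gripper_width: 0.997
```

```bash

python3 - <<'E'
from h import *
goto(443,300.3,38)
s=cam("scene")
crop(s,220,220,320,310,6,"pics/s19.png")
E
```

```text
t 15.78 tcp [443.5 292.3  40.7] yaw 5.51 turn [-0.02 -0.1  -0.09] shift(m) [ 0.0003 -0.008   0.0027] F [ 0.73 -0.4   0.03] g 87.8
```

View pics/s19.png

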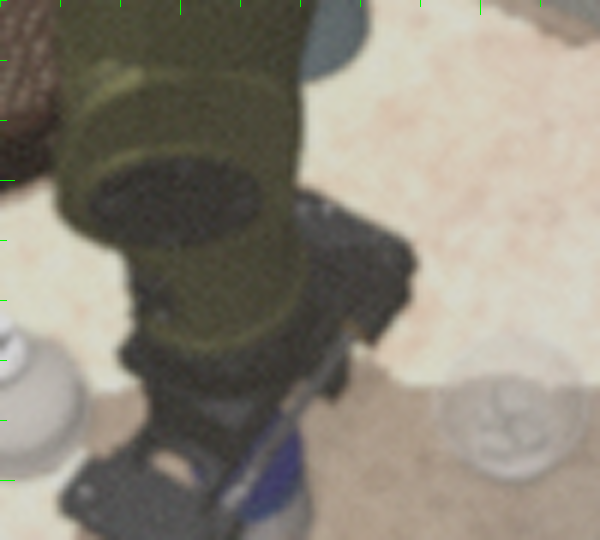

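apply_moves(
  commands=[
    [0, 0, 0, 0, -0.004, 0.0025, 0.088],
    [0, 0, 0, 0, -0.008, 0.0025, 0.088],
    [0, 0, 0, 0, -0.008, 0.0025, 0.08],
    [0, 0, 0, 0, -0.008, 0.0025, 0.075],
  ],
)

```text
time: 16.17
tcp_pos: [441.5, 301.7, 37.7]
eef_rot: [0.999, 0.049, 0.001, -0.001]
contact_force: [-1.2, -0.6, 0.1]
gripper_width: 0.872
```

apply_moves(
  commands=[
    [0, 0, 0, 0, 0, 0, 0.068],
    [0, 0, 0, 0, 0, 0, 0.066],
  ],
)

```text
time: 16.33
tcp_pos: [441.3, 300.7, 37.2]
eef_rot: [0.999, 0.049, 0.0, 0.0]
contact_force: [-0.6, 0.9, -0.1]
gripper_width: 0.748
```

apply_moves(
  commands=[
    [0, 0, 0, 0.0015, 0, 0, 0.06],
    [0, 0, 0, 0.0015, 0, 0, 0.056],
    [0, 0, 0, 0.0015, 0, 0, 0.053],
    [0, 0, 0, 0.0015, 0, 0, 0.053],
  ],
  force=8,
)

```text
time: 16.67
tcp_pos: [443.1, 301.3, 37.1]
eef_rot: [0.999, 0.049, 0.0, -0.0]
contact_force: [0.2, 0.3, 0.4]
gripper_width: 0.609
```

apply_moves(
  commands=[
    [0, 0, 0, 0, 0, 0, 0.04],
    [0, 0, 0, 0, 0, 0, 0.04],
    [0, 0, 0, 0, 0, 0, 0.04],
  ],
  force=30,
)

```text
time: 16.92
tcp_pos: [442.9, 301.1, 37.1]
eef_rot: [0.999, 0.049, 0.0, -0.0]
contact_force: [1.0, 1.5, 0.2]
gripper_width: 0.602
```

```bash

python3 - <<'E'
from h import *
goto(443,300.3,38)
s=cam("scene")
crop(s,220,220,320,310,6,"pics/s20.png")
crop(s,310,120,380,190,9,"pics/s20b.png")
E
```

```text
t 16.92 tcp [442.9 301.1  37.1] yaw 5.63 turn [-0.01 -0.02  0.03] shift(m) [ 0.0001  0.0008 -0.0009] F [1.04 1.52 0.21] g 53.1
```

View pics/s20.png

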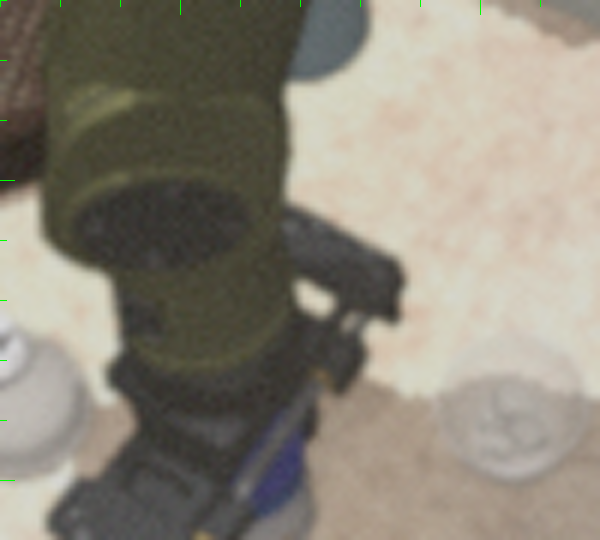

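View pics/s20b.png

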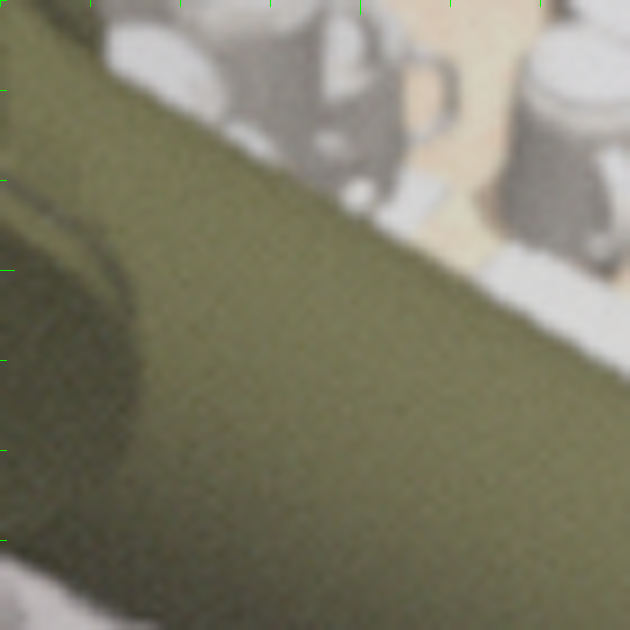

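apply_moves(
  commands=[
    [0, 0, 0, 0, 0, -0.008, 0.04],
    [0, 0, 0, 0, 0, -0.035, 0.04],
    [0, 0, 0, 0, 0, -0.075, 0.04],
    [0, 0, 0, 0, 0, -0.115, 0.04],
    [0, 0, 0, 0.001, 0.01, -0.155, 0.04],
    [0, 0, 0, 0.004, 0.04, -0.18, 0.04],
    [0, 0, 0, 0.008, 0.08, -0.19, 0.04],
    [0, 0, 0, 0.012, 0.12, -0.19, 0.04],
  ],
)

```text
time: 17.63
tcp_pos: [467.3, 182.3, 230.2]
eef_rot: [0.999, 0.05, 0.002, -0.001]
contact_force: [1.5, -1.3, -3.0]
gripper_width: 0.604
```

apply_moves(
  commands=[
    [0, 0, 0, 0.004, 0.04, 0, 0.04],
    [0, 0, 0, 0.008, 0.08, 0, 0.04],
    [0, 0, 0, 0.012, 0.12, 0, 0.04],
    [0, 0, 0, 0.016, 0.16, 0, 0.04],
    [0, 0, 0, 0.02, 0.2, 0, 0.04],
    [0, 0, 0, 0.023, 0.23, 0, 0.04],
    [0, 0, 0, 0.025, 0.25, 0, 0.04],
    [0, 0, 0, 0.025, 0.254, 0, 0.04],
  ],
)

```text
time: 18.3
tcp_pos: [515.3, -73.6, 227.1]
eef_rot: [0.999, 0.045, -0.001, 0.002]
contact_force: [0.3, -0.1, -1.7]
gripper_width: 0.601
```

apply_moves(
  commands=[
    [0, 0, 0, 0, 0, 0, 0.04],
    [0, 0, 0, 0, 0, 0, 0.04],
    [0, 0, 0, 0, 0, 0, 0.04],
    [0, 0, 0, 0, 0, 0, 0.04],
  ],
)

```text
time: 18.63
tcp_pos: [515.9, -65.5, 227.1]
eef_rot: [0.999, 0.051, -0.0, -0.0]
contact_force: [0.8, -0.1, -2.3]
gripper_width: 0.603
```

```bash

python3 - <<'E'
from h import *
goto(516.6,-67.4,170)
s=cam("scene");t=cam("top")
f=s["frame"].copy()
crop(s,330,120,380,170,12,"pics/s21b.png")
crop(s,260,120,380,220,6,"pics/s21.png")
E
```

```text
t 18.63 tcp [515.9 -65.5 227.1] yaw 5.81 turn [-0.05  0.02  0.21] shift(m) [0.0006 0.002  0.0571] F [ 0.77 -0.07 -2.3 ] g 53.1
```

View pics/s21.png

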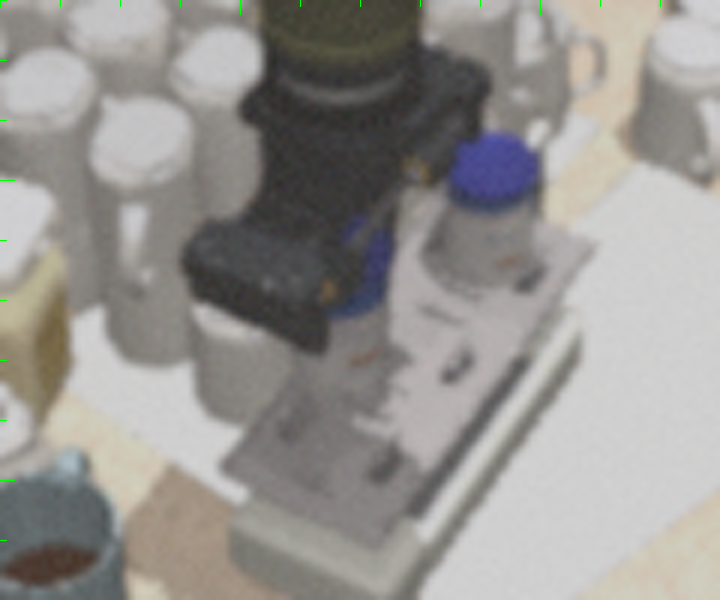

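View pics/s21b.png

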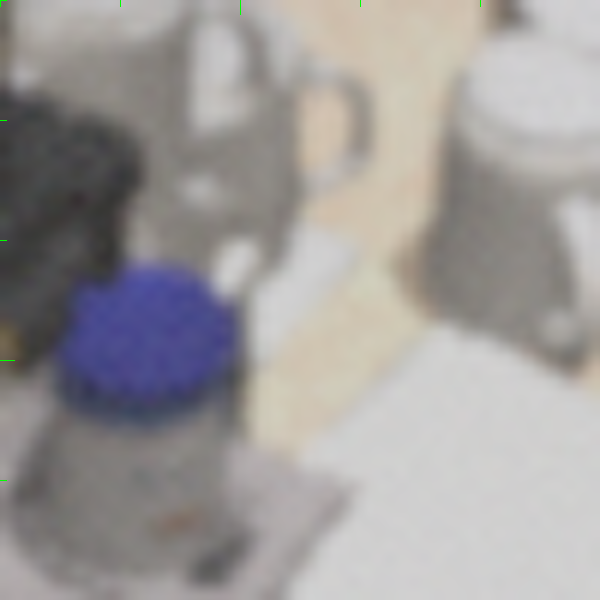

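apply_moves(
  commands=[
    [0, 0, 0, 0.0005, 0.0005, 0.02, 0.04],
    [0, 0, 0, 0.0005, 0.0005, 0.04, 0.04],
    [0, 0, 0, 0.0005, 0.0005, 0.057, 0.04],
    [0, 0, 0, 0.0005, 0.0005, 0.06, 0.04],
    [0, 0, 0, 0.0005, 0.0005, 0.06, 0.04],
    [0, 0, 0, 0.0005, 0.0005, 0.06, 0.04],
  ],
)

```text
time: 19.23
tcp_pos: [517.2, -67.7, 167.6]
eef_rot: [0.999, 0.049, 0.0, 0.0]
contact_force: [-0.6, 0.1, -1.4]
gripper_width: 0.607
```

```bash

python3 - <<'E'
from h import *
goto(516.6,-67.4,160)
s=cam("scene")
c=lambda x,y,z,r:[[x+r*np.cos(a),y+r*np.sin(a),z] for a in np.linspace(0,6.28,30)]
crop(s,280,130,380,220,8,"pics/s22.png",c(533,-234.6,108.5,26)+c(533,-234.6,190.5,27.5))
E
```

```text
t 19.23 tcp [517.2 -67.7 167.6] yaw 5.65 turn [ 0.01 -0.04  0.05] shift(m) [-0.0006 -0.0004  0.0076] F [-0.57  0.08 -1.45] g 53.4
```

View pics/s22.png

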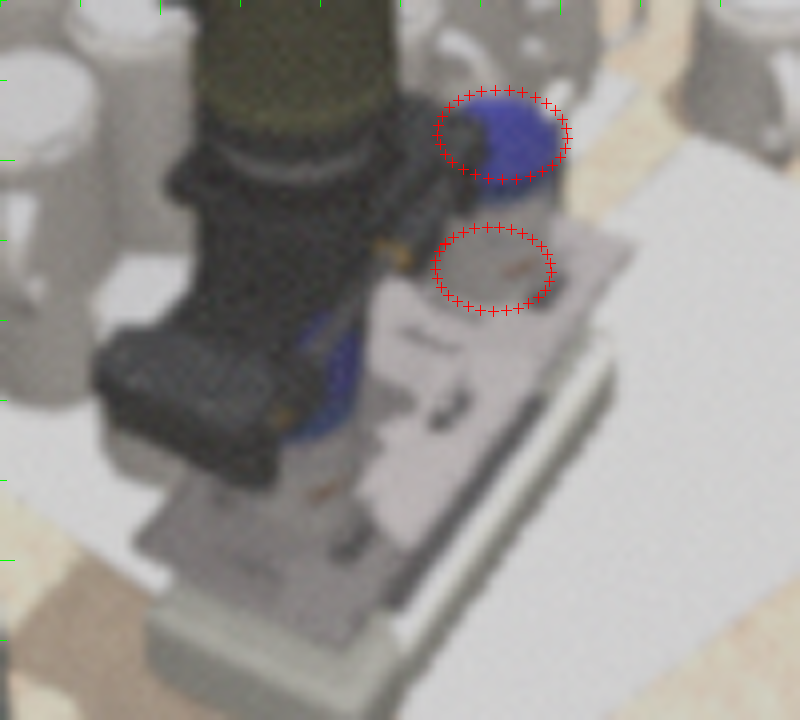

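apply_moves(
  commands=[
    [0, 0, 0, -0.0005, 0, 0.002, 0.04],
    [0, 0, 0, -0.0005, 0, 0.005, 0.04],
    [0, 0, 0, -0.0005, 0, 0.008, 0.04],
    [0, 0, 0, -0.0005, 0, 0.008, 0.04],
  ],
)

```text
time: 19.62
tcp_pos: [516.4, -68.2, 158.9]
eef_rot: [0.999, 0.049, 0.0, 0.0]
contact_force: [0.4, 0.0, -2.8]
gripper_width: 0.602
```

apply_moves(
  commands=[
    [0, 0, 0, 0, 0, 0.002, 0.04],
    [0, 0, 0, 0, 0, 0.004, 0.04],
    [0, 0, 0, 0, 0, 0.005, 0.04],
    [0, 0, 0, 0, 0, 0.005, 0.04],
  ],
)

```text
time: 19.95
tcp_pos: [516.5, -68.2, 154.0]
eef_rot: [0.999, 0.049, 0.0, 0.0]
contact_force: [1.0, -0.7, -0.7]
gripper_width: 0.608
```

apply_moves(
  commands=[
    [0, 0, 0, 0, 0, 0.002, 0.04],
    [0, 0, 0, 0, 0, 0.004, 0.04],
    [0, 0, 0, 0, 0, 0.005, 0.04],
    [0, 0, 0, 0, 0, 0.005, 0.04],
  ],
)

```text
time: 20.28
tcp_pos: [516.2, -68.2, 149.0]
eef_rot: [0.999, 0.049, -0.0, 0.0]
contact_force: [0.4, 0.1, 0.3]
gripper_width: 0.607
```

apply_moves(
  commands=[
    [0, 0, 0, 0, 0, 0.002, 0.04],
    [0, 0, 0, 0, 0, 0.004, 0.04],
    [0, 0, 0, 0, 0, 0.004, 0.04],
    [0, 0, 0, 0, 0, 0.004, 0.04],
  ],
)

```text
time: 20.62
tcp_pos: [516.3, -68.2, 145.0]
eef_rot: [0.999, 0.049, 0.0, 0.0]
contact_force: [0.8, -1.0, 1.1]
gripper_width: 0.608
```

apply_moves(
  commands=[
    [0, 0, 0, 0, 0, 0.002, 0.04],
    [0, 0, 0, 0, 0, 0.004, 0.04],
    [0, 0, 0, 0, 0, 0.004, 0.04],
    [0, 0, 0, 0, 0, 0.004, 0.04],
  ],
)

```text
time: 20.95
tcp_pos: [516.3, -68.2, 141.0]
eef_rot: [0.999, 0.049, 0.0, 0.0]
contact_force: [0.5, 0.1, 2.2]
gripper_width: 0.603
```

apply_moves(
  commands=[
    [0, 0, 0, 0, 0, 0.001, 0.04],
    [0, 0, 0, 0, 0, 0.002, 0.04],
    [0, 0, 0, 0, 0, 0.003, 0.04],
    [0, 0, 0, 0, 0, 0.003, 0.04],
  ],
)

```text
time: 21.28
tcp_pos: [516.2, -68.2, 138.0]
eef_rot: [0.999, 0.049, -0.0, 0.0]
contact_force: [0.4, 0.1, 3.7]
gripper_width: 0.605
```

apply_moves(
  commands=[
    [0, 0, 0, 0, 0, 0.001, 0.04],
    [0, 0, 0, 0, 0, 0.002, 0.04],
    [0, 0, 0, 0, 0, 0.003, 0.04],
    [0, 0, 0, 0, 0, 0.003, 0.04],
  ],
)

```text
time: 21.62
tcp_pos: [516.2, -68.2, 135.0]
eef_rot: [0.999, 0.049, -0.0, 0.0]
contact_force: [-0.4, 0.0, 5.1]
gripper_width: 0.603
```

apply_moves(
  commands=[
    [0, 0, 0, 0, 0, 0.001, 0.04],
    [0, 0, 0, 0, 0, 0.002, 0.04],
    [0, 0, 0, 0, 0, 0.002, 0.04],
  ],
)

```text
time: 21.87
tcp_pos: [516.2, -68.2, 133.0]
eef_rot: [0.999, 0.049, 0.0, 0.0]
contact_force: [0.4, -0.3, 5.4]
gripper_width: 0.607
```

apply_moves(
  commands=[
    [0, 0, 0, 0, 0, 0.001, 0.04],
    [0, 0, 0, 0, 0, 0.002, 0.04],
    [0, 0, 0, 0, 0, 0.002, 0.04],
  ],
)

```text
time: 22.12
tcp_pos: [515.6, -67.1, 130.7]
eef_rot: [0.999, 0.049, -0.001, -0.001]
contact_force: [1.3, 2.7, 2.2]
gripper_width: 0.603
```

```bash

python3 - <<'E'
from h import *
goto(516.6,-67.4,160);print(get_state()['torque'].round(2))
s=cam("scene");t=cam("top")
crop(s,280,130,380,220,8,"pics/s23.png")
crop(t,290,160,390,230,8,"pics/t23.png")
E
```

```text
t 22.12 tcp [515.6 -67.1 130.7] yaw 5.67 turn [-0.07  0.07  0.07] shift(m) [ 0.0009  0.0003 -0.0293] F [1.31 2.65 2.16] g 53.1
[0.65 0.01 0.05]
```

View pics/s23.png

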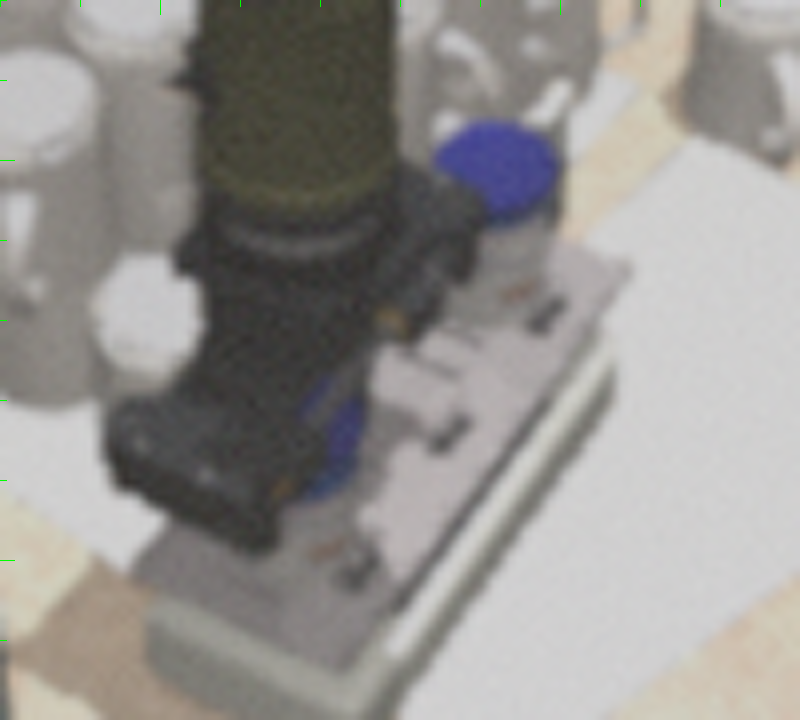

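View pics/t23.png

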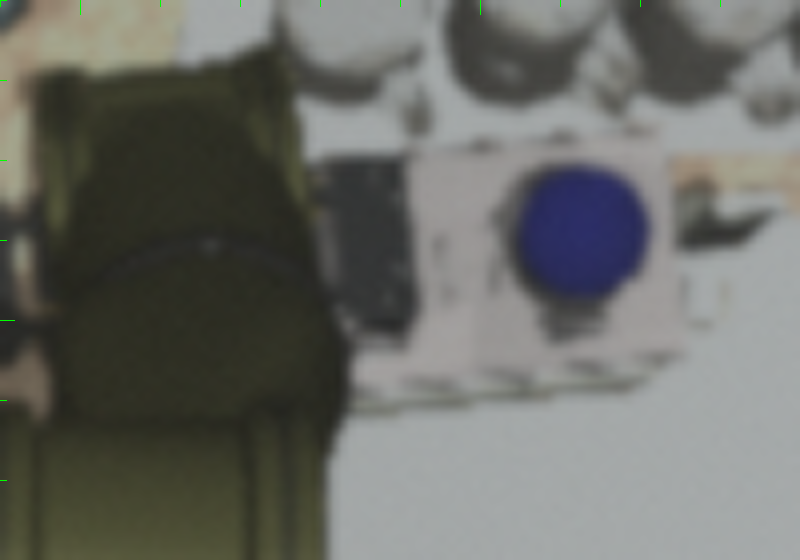

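apply_moves(
  commands=[
    [0, 0, 0, 0, -0.001, -0.002, 0.04],
    [0, 0, 0, 0, -0.001, -0.004, 0.04],
    [0, 0, 0, 0, -0.001, -0.006, 0.04],
    [0, 0, 0, 0, -0.001, -0.006, 0.04],
    [0, 0, 0, 0, -0.001, -0.006, 0.04],
  ],
)

```text
time: 22.63
tcp_pos: [515.8, -67.0, 137.1]
eef_rot: [0.999, 0.049, -0.0, -0.0]
contact_force: [-1.0, 2.8, 1.3]
gripper_width: 0.6
```

apply_moves(
  commands=[
    [0, 0, 0, 0, -0.001, -0.002, 0.04],
    [0, 0, 0, 0, -0.001, -0.003, 0.04],
    [0, 0, 0, 0, -0.001, -0.003, 0.04],
    [0, 0, 0, 0, -0.001, -0.003, 0.04],
  ],
)

```text
time: 22.97
tcp_pos: [516.0, -66.7, 140.1]
eef_rot: [0.999, 0.049, -0.0, 0.0]
contact_force: [-0.3, -0.3, -0.9]
gripper_width: 0.606
```

```bash

python3 - <<'E'
from h import *
goto(516.6,-67.4,160);print(get_state()['torque'].round(2))
s=cam("scene")
crop(s,280,130,380,220,8,"pics/s24.png")
E
```

```text
t 22.97 tcp [516.  -66.7 140.1] yaw 5.59 turn [ 0.04  0.01 -0.01] shift(m) [ 0.0006  0.0007 -0.0199] F [-0.27 -0.28 -0.89] g 53.4
[-0.05  0.04 -0.03]
```

View pics/s24.png

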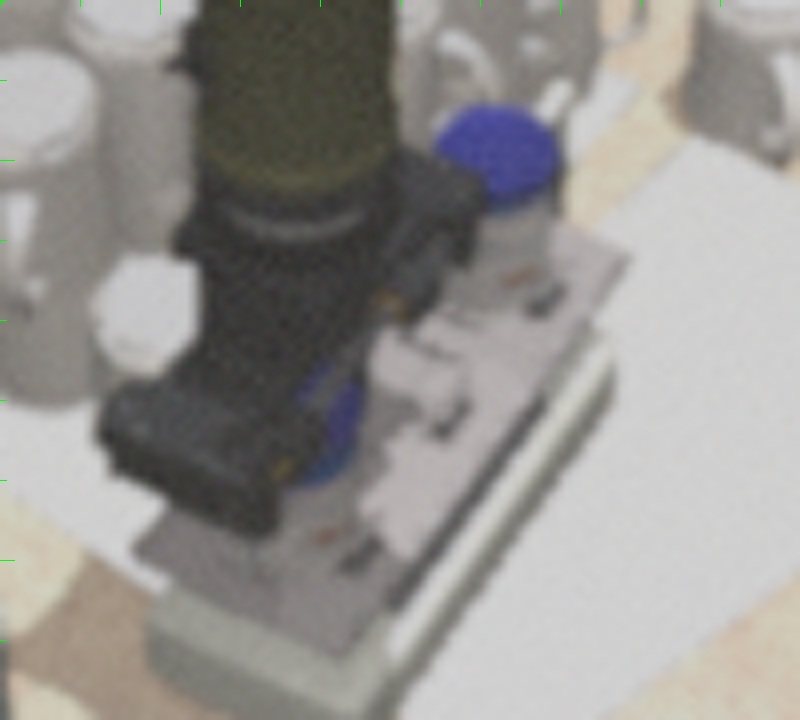

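apply_moves(
  commands=[
    [0, 0, 0, 0, 0, 0.001, 0.04],
    [0, 0, 0, 0, 0, 0.002, 0.04],
    [0, 0, 0, 0, 0, 0.002, 0.055],
    [0, 0, 0, 0, 0, 0.002, 0.06],
    [0, 0, 0, 0, 0, 0.002, 0.068],
    [0, 0, 0, 0, 0, 0.002, 0.068],
    [0, 0, 0, 0, 0, 0.002, 0.068],
  ],
)

```text
time: 23.6
tcp_pos: [516.1, -66.0, 138.1]
eef_rot: [0.999, 0.049, 0.0, -0.0]
contact_force: [-0.5, 0.8, 0.3]
gripper_width: 0.771
```

apply_moves(
  commands=[
    [0, 0, 0, 0, 0, -0.005, 0.068],
    [0, 0, 0, 0, 0, -0.03, 0.07],
    [0, 0, 0, 0, 0, -0.065, 0.075],
    [0, 0, 0, 0, 0, -0.1, 0.075],
    [0, 0, 0, -0.02, -0.03, -0.11, 0.075],
    [0, 0, 0, -0.03, -0.07, -0.11, 0.075],
    [0, 0, 0, -0.03, -0.11, -0.11, 0.075],
    [0, 0, 0, -0.03, -0.15, -0.11, 0.075],
  ],
)

```text
time: 24.27
tcp_pos: [470.7, 81.2, 249.1]
eef_rot: [0.999, 0.048, 0.001, 0.0]
contact_force: [1.2, -0.3, -0.3]
gripper_width: 0.853
```

apply_moves(
  commands=[
    [0, 0, 0, 0, -0.03, 0, 0.075],
    [0, 0, 0, 0, -0.06, 0, 0.075],
    [0, 0, 0, 0, -0.09, 0, 0.075],
    [0, 0, 0, 0, -0.09, 0, 0.075],
  ],
)

```text
time: 24.6
tcp_pos: [461.7, 177.5, 248.7]
eef_rot: [0.999, 0.054, 0.001, -0.003]
contact_force: [0.0, 1.0, -0.1]
gripper_width: 0.851
```

```bash

python3 - <<'E'
from h import *
goto(516.6,-67.4,160)
s=cam("scene");t=cam("top")
cv2.imwrite("pics/sc_two.png",s["frame"][:,:,::-1]);cv2.imwrite("pics/top_two.png",t["frame"][:,:,::-1])
crop(s,280,120,380,220,6,"pics/s25.png")
crop(t,290,160,390,220,8,"pics/t25.png")
E
```

```text
t 24.6 tcp [461.7 177.5 248.7] yaw 6.2 turn [-0.31 -0.1   0.61] shift(m) [0.028  0.2499 0.0875] F [ 0.05  0.96 -0.15] g 75.0
```

View pics/s25.png

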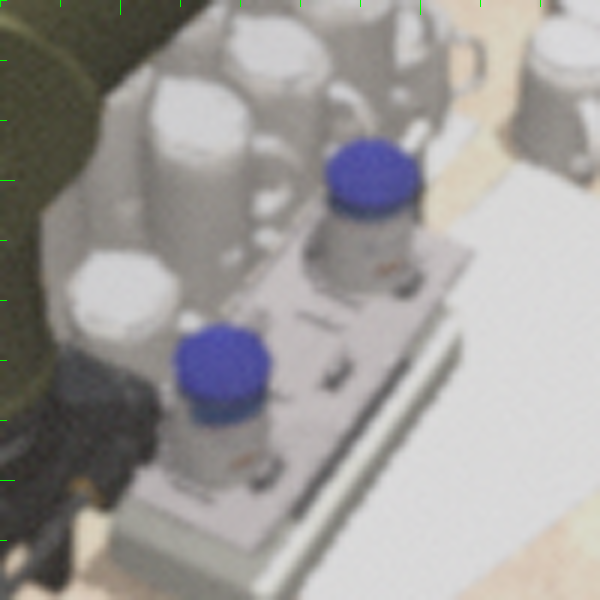

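View pics/t25.png

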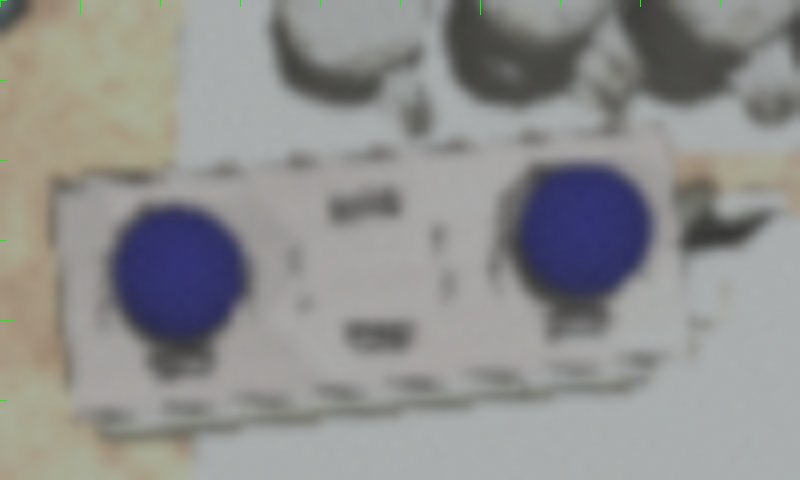

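```bash

python3 - <<'E'
import cv2
a=cv2.imread("pics/scene0.png")[135:165,325:365];b=cv2.imread("pics/sc_two.png")[135:165,325:365]
c=cv2.imread("pics/top0.png")[175:215,355:395][:30];d=cv2.imread("pics/top_two.png")[175:205,355:395]
k=lambda i:cv2.resize(i,(400,300),interpolation=cv2.INTER_CUBIC)
cv2.imwrite("pics/cmp.png",cv2.vconcat([cv2.hconcat([k(a),k(b)]),cv2.hconcat([k(c),k(d)])]))
E
python3 - <<'E'
from h import *
s=cam("scene")
ref=cv2.imread("pics/scene0.png")[:,:,::-1].copy()
yaw=np.radians(5.6);ex=np.array([np.cos(yaw),np.sin(yaw),0]);ey=np.array([-np.sin(yaw),np.cos(yaw),0]);n2=np.array([525,-151,113])
q_of(s,ref,[n2-23*ex,n2,n2-10*ex,n2-52*ex-133*ey])
goto(400,250,250)
E
```

```text
[ 502.1097698  -153.24440669  113.        ] px/mm [-0.01   0.192] best sink (np.float64(0.9790187455970762), np.float64(11.0))
[ 525 -151  113] px/mm [-0.006  0.193] best sink (np.float64(0.445393521643159), np.float64(12.0))
[ 515.047726 -151.975829  113.      ] px/mm [-0.009  0.193] best sink (np.float64(0.9169078110512889), np.float64(11.5))
[ 486.22670087 -288.43955499  113.        ] px/mm [-0.024  0.195] best sink (np.float64(0.9637366410448838), np.float64(12.0))
t 24.75 tcp [462.6 169.3 248.2] yaw 5.63 turn [0.04 0.   0.03] shift(m) [-0.0543 -0.0865 -0.0018] F [ 0.19 -0.05  0.82] g 74.8
```

View pics/cmp.png

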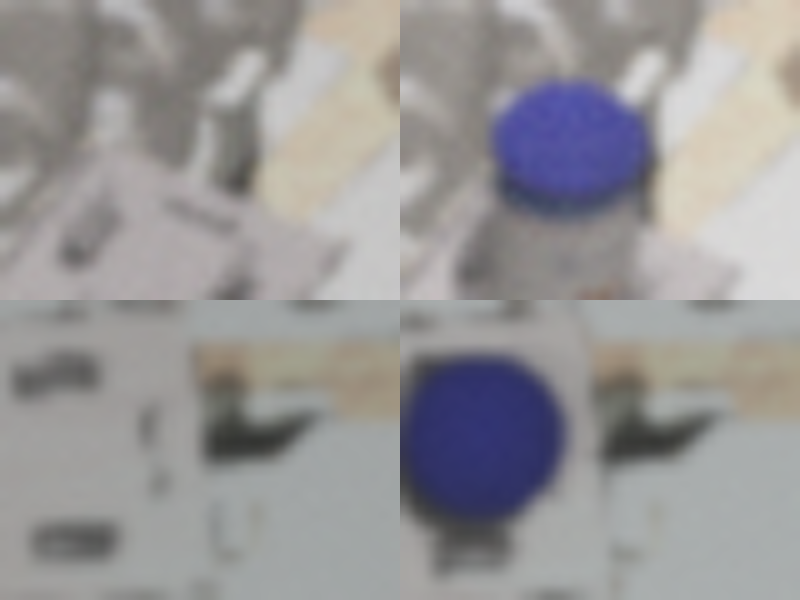

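```bash
python3 - <<'E'
from h import *
goto(462,169,248)
print(job_done())
E
```

```text
t 24.75 tcp [462.6 169.3 248.2] yaw 5.63 turn [0.04 0.   0.03] shift(m) [-0.0006  0.0002  0.0002] F [ 0.19 -0.05  0.82] g 74.8
the job is handed in; nothing more can be done
None
```

I pressed two tins home, one into nest 3 and one into nest 1, released both and handed the job in at 24.75 s. The third tin still stands on the counter. I could not read the pointer directly because the cameras do not resolve the mark lines, so the evidence that it lies between them is indirect.

- **Pan position:** the gripper heights at first contact and at release put the pan joint at about 22.5–24 mm, against the required 18.8–26.5 mm. The camera image shows the pan has sunk about 11–12 mm since the start, which fits two tins.
- **Nest 1 tin:** its clips gave way with a clear drop of about 12 mm.
- **Nest 3 tin:** it went down in two steps of about 10 mm in total, with sideways force on the way. From its release height I put it within about 1 mm of the pan floor. Both tins look upright and equally seated in the last images.
- **Overload:** I estimate the deepest press at about pan joint 43 mm, short of the overload line at 52.5 mm. The total load on the clips reached about 8.3 N by the wrist sensor on the first tin, and by the sink depth just before yield it may have been a little more than that on the second. Both are slightly over the 8 N given as safe.
- **Arm and bystanders:** at hand-in the gripper was clear of everything at a height of 248 mm. I did not measure the bystanders' positions again, but the arm touched none of them that I saw.

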